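# Release a sampler cover's stay through the service slot and shut it

## Task

The sampler module's cover is propped up by a locked stay. Draw the release rod out from under the low shelf by its thin end, let go of it on the bench and take it again farther back, at its handle end; push the thin end through the module's narrow slot to press the hidden latch tab until the cover drops partway, then lay the rod flat on the bench and press the cover down until it snaps shut and stays shut. Do not shove or tip over the other things on the bench.

Things in the scene. Friction and masses are not known exactly. Their poses are not given: they have to be found in the camera images.
- module: Sampler module, a white box fixed to the bench, 170 (local x) x 200 (local y) x 105 mm high, in the left part of the bench. Origin: centre of its underside; local z up, local +x points from its slot face (at local x = -85 mm) into the module. On its top two grey hinge housings (58 x 26 mm, up to 131 mm high) stand at the rear corners (local x 27 to 85 mm). It turns from start to start; the slot face looks to the bench's middle.
- slot (a point): Centre of the mouth of the slot, on the outer surface of the slot face, 55 mm above the bench. The slot is 16 mm wide and 20 mm high through a 6 mm wall; axes as the module's: a rod must go in level along local +x. Two grey flared cheeks (34 mm high) and a ramp below frame it and stand 20 mm out of the face, opening to about 30 mm; the top between the cheeks is open.
- tab_face (a point): Centre of the front face of the hidden latch tab, a steel plate 40 mm wide and 36 mm high behind the slot: at rest 42 mm inside the slot face, on the slot's axis. It moves along local +x when pressed and springs back.
- tab (a joint): Travel of the latch tab in m: 0 at rest, stop at 0.015. The spring takes 3 N at the start, about 10 N at the stop. The cover's stay lets go at 0.006 to 0.007; press to about 0.010, for half a second or so, until the cover has dropped.
- cover (a joint): Angle of the module's grey cover in rad: 0 shut, grows as it opens. At the start the stay props it at about 1.15. Once released it sinks by itself, damped, to about 0.6 and floats there on a light spring. Pressed down to 0, a spring catch resists from about 0.10, then snaps over and holds it shut; at the free edge pressing takes some 2 N, and about 10 to 12 N to get past the catch.
- cover_edge (a point): Point on the cover's upper face, 15 mm in from the middle of its free edge, where to press it down. The cover is a plate 160 mm from hinge to free edge, 140 mm wide, 8 mm thick; shut, this point is 115 mm above the bench, over local x = -70 mm of the module. Axes: local -x from the hinge to the free edge, local z out of the upper face.
- cover_hinge (a point): Middle of the cover's hinge line, at the module's rear (local x = +75 mm), 113 mm above the bench; the hinge line runs along local y.
- shelf_edge (a point): Middle of the open front edge of a low shelf fixed to the bench on the right, on the top surface of its board, 54 mm above the bench. Local +x points from the edge in under the shelf, local y along the edge, z up. The board is 300 mm long along the edge and reaches 170 mm back, its underside is 42 mm above the bench; legs close both ends and the back. A white instrument and a pot stand on it, 75 mm or more behind the edge, up to 129 mm high.
- rod_handle (a point): Centre of the release rod's thick handle: black, 70 mm long, square 22 x 22 mm. The rod lies flat, 180 mm long in all; local +x points from the handle to the thin end, local z up. At the start the handle lies under the shelf, out of a gripper's reach, and only 45 to 65 mm of the thin end sticks out. The handle, with most of the 110 g, lies on the bench and its centre is 11 mm above it. It can be drawn out by the thin end, sliding on the bench.
- rod_tip (a point): Tip of the rod's thin end: a round steel blade 10 mm in diameter, 110 mm long from the handle's front face, its axis 11 mm above the bench when the rod lies flat (same axis as the handle), 145 mm from the handle's centre.
- bottle_mid (a point): Bystander: white bottle, 60 mm across, 150 mm high; its centre.
- jar_mid (a point): Bystander: amber jar, 64 mm across, 90 mm high; its centre.
- beaker_mid (a point): Bystander: open glass, 66 mm across, 85 mm high; its centre.
- tipbox_mid (a point): Bystander: grey box with a clear top, 77 x 117 x 63 mm; its centre.
- dish_mid (a point): Bystander: flat clear dish, 80 mm across, 14 mm high; its centre.
- tuberack_mid (a point): Bystander: white block with two rows of clear tubes, 60 x 130 mm, 72 mm high with the tubes; centre of the block, 25 mm up.
- spatula_grip (a point): Bystander: spatula lying flat, 140 mm long; a point in its handle.

How it is judged (in metres and radians):
On the way, in this order (a step that is already met when the one before it is completed fails the run):
1. the rod has been drawn out (handle centre no more than 20 mm behind the shelf's edge) and lies let go on the bench, the fingers touching nothing (x of rod_handle in the frame of shelf_edge below 0.02 m and height (world z) of rod_handle below 0.022 m and contact force between the fingers and anything else below 0.1 N), for 0.1 s.
2. the rod's tip presses the hidden tab at least 5 mm in while the cover is still up on its stay (value of joint tab above 0.005 m and distance between rod_tip and tab_face below 0.015 m and value of joint cover above 0.85 rad).
3. the cover has dropped off its stay (value of joint cover below 0.8 rad), for 0.1 s.
At the end, for the whole second after the job is handed in: The cover is shut in its catch (angle below 0.03 rad), and the rod lies released, flat on the bench (handle centre below 22 mm, tip below 25 mm) (value of joint cover below 0.03 rad and height (world z) of rod_handle below 0.022 m and height (world z) of rod_tip below 0.025 m); the robot touches nothing.
It fails at once if a bystander is pushed more than 50 mm away (distance of any of bottle_mid, jar_mid, beaker_mid, tipbox_mid, dish_mid, tuberack_mid, spatula_grip from where it was at the start of the episode above 0.05 m).
It fails at once if a bystander is tipped over (angle between any of bottle_mid, jar_mid, beaker_mid, tipbox_mid, dish_mid, tuberack_mid's own z axis and vertical above 0.6 rad).
It also fails if it takes over 72 s, if anything falls off the work surface, if the arm or the gripper's body presses on something with over 40 N, if the wrist force passes 120 N, or if a joint passes its speed limit or range.

## Robot

A 6-joint arm with a two-finger parallel gripper is mounted at the origin on the work surface. World frame = base frame: x ahead of the robot, y to its left, z up, the work surface at z = 0. Lengths are in m, angles in degrees, forces in N, time in s.
With the tool pointing down it reaches from about 0.325 to 0.9 m from the base axis. Payload 3.5 kg.
Tool frame: the origin (TCP) lies midway between the tips of the shut fingers; the grasp point (between the pads) lies bot.grasp_offset behind it (bot.grasp_offset is the distance from the TCP to the grasp point, in m); z points along the fingers, y is the direction in which the jaws open and shut (so a half turn about z gives the same grasp; the last joint's range is limited). The gripper opens to 85 mm and grips with 20 to 120 N. Pads are 22 mm wide; open, the fingers measure 114 mm over their backs; the gripper's body (76 mm by 85 mm) begins 54 mm behind the grasp point. The pads swing forward as they close: fully open they stand 13 mm farther back than shut.
Start: joints at [66.784, 15.837, -1.513, 72.651, 0, 84.076], TCP at [0.186, 0.597, 0.206] pointing down, gripper open.
Joint ranges: [-178.77, 178.77], [-48.84, 107.48], [-61.69, 71.31], [-111.58, 123.2], [-90, 87.43], [-180, 180]. Speed limits (degrees/s): [147.25, 147.25, 180, 180, 180, 180].

## Interface

Orientations are given as [roll, pitch, yaw] about the fixed x, y, z axes, in that order (R = Rz(yaw) Ry(pitch) Rx(roll)).
In Python, from cell import sense, capture, camera_model, job, bot gives the robot as it stands.
- The arm moves only by the tool move_arm, never from a script. Its argument "rows" is a list that holds one entry, the list of rows, each a list of 7 numbers: the opening, from 0 (shut) to 1 (fully open), then the shift along the tool's x, y, z in m, then the turn, a rotation vector about the tool's x, y, z in degrees. In form: [[[grip, tx, ty, tz, rx, ry, rz], ...]]. A call has 1 to 10 rows; each row is the pose to reach, as a shift and turn from the pose commanded when the call began, along the tool's axes at that moment; what a row does not reach only later rows make up. A row lasts 1/12 s, in which the tool goes at most 41.7 mm and 7.16 degrees, less where a joint would pass 70% of its speed; a pose out of reach is approached as far as the arm can. A call with a gripper value outside its range is refused whole. The fingers move at their own pace and stop on an object; "squeeze" is the grip in N (left out, the last holds). Time passes only in rows, so rows that repeat a pose let the fingers close. It gives the time, the measured TCP pose, the force and the opening at its end, in the units of the state.
- sense(): the state, without advancing time (a new reading comes with each control period).
- capture(name): name is "side" or "top" or "wrist"; returns the picture (480x640x3 uint8, red, green, blue); there is no depth.
- camera_model(name): a dict with "K" (3x3 intrinsics, pixels), "R" (3x3) and "t" (3): a world point X has camera coordinates R X + t. Camera axes: x right, y down, z forward; pixel columns grow to the right and rows downward; lengths in m; the calibration is good to about 2 mm. The wrist camera is an equidistant fisheye: a pixel r from the principal point sees the ray r / f radians off the axis. A picture is of the moment at which its call begins: read the wrist's pose just before it. camera_model takes no time and is no camera call; for the wrist camera it gives the pose at the moment of the call.
- job.sign_off(): hands the job in, once; it reports no verdict.
The state is a dict: "clock": time; "joints": joint angles; "joint_velocities": joint speeds; "tau": joint torques, N m; "tool_pos": TCP position; "tcp_rot": TCP orientation; "ft_force": force on the tool from outside, world axes, zero at the start; "torque": the same for the moment, N m; "grip_width": opening from 0.0 (shut) to 1.0 (fully open).
Only numpy, scipy, OpenCV 4.12 (cv2) and the standard library are available. Lean on these libraries where they do the work, as an engineer would, in place of code of your own. Each camera call takes 0.05 s, during which the arm holds its last target.

## Working session

There is one attempt and no reset: what is moved stays moved. The work goes in short steps, Python scripts to look and compute and a tool call to move; the robot and the scene stay as the last step left them, time stands still between calls to the robot, and variables do not carry over. Pictures are saved under pics/ and viewed, and the job is handed in when it is done.

Besides the shell and the picture viewer there is one more tool, called after "Call:" as name(argument=value, ...) on one line, values as JSON. move_arm: Moves the arm, as the interface text tells. Its arguments: {"type":"object","properties":{"rows":{"type":"array"},"squeeze":{"type":"number"}},"required":["rows"]}

```bash
ls; mkdir -p pics
python3 - <<'E'
from cell import sense,capture,camera_model,job,bot
import cv2
print(sense()); print(bot.grasp_offset)
for n in ["side","top","wrist"]:
    m=camera_model(n); print(n,m)
    cv2.imwrite(f"pics/{n}0.png",capture(n)[:,:,::-1])
E
```

```text
pics
{'clock': 0.0, 'joints': array([ 6.67835109e+01,  1.58800630e+01, -1.59957744e+00,  7.26488296e+01,
        1.27936130e-03,  8.40758784e+01]), 'joint_velocities': array([ 0.00326083,  0.03675647,  0.00218017, -0.03251184, -0.07836953,
       -0.04894639]), 'tau': array([ 2.49573612e-03, -4.45507014e+01,  2.95201653e+01,  1.63458445e-02,
        1.28785473e-04, -2.79706924e-08]), 'tool_pos': array([0.18544827, 0.59597735, 0.20482592]), 'tcp_rot': array([-1.79872348e+02, -1.45320737e-02,  1.62707615e+02]), 'ft_force': array([ 0.44682133,  0.84541393, -0.06752536]), 'torque': array([-0.02210846, -0.02581924, -0.02542779]), 'grip_width': 0.9971018169870212}
0.0187
side {'K': array([[572.42073389,   0.        , 318.50837138],
       [  0.        , 572.42073389, 240.15453659],
       [  0.        ,   0.        ,   1.        ]]), 'R': array([[-0.82763839,  0.56100505,  0.01697169],
       [ 0.4475929 ,  0.67796455, -0.58311634],
       [-0.33863742, -0.47501306, -0.81221136]]), 't': array([ 0.42613068, -0.20611751,  1.76576862])}
top {'K': array([[577.96320748,   0.        , 324.67794358],
       [  0.        , 577.96320748, 236.99943667],
       [  0.        ,   0.        ,   1.        ]]), 'R': array([[ 0.0163175 , -0.99984079, -0.00722069],
       [-0.99273067, -0.01533935, -0.11937557],
       [ 0.1192458 ,  0.00911611, -0.99282291]]), 't': array([0.01149963, 0.52156034, 1.20039076])}
wrist {'K': array([[371.64829954,   0.        , 322.74710864],
       [  0.        , 371.64829954, 245.46416064],
       [  0.        ,   0.        ,   1.        ]]), 'R': array([[ 0.29738774,  0.95475464, -0.00202903],
       [ 0.90635131, -0.28164166,  0.31496868],
       [ 0.30014635, -0.09550684, -0.9490999 ]]), 't': array([-0.6237681 , -0.04102009,  0.38024211])}
```

View pics/top0.png

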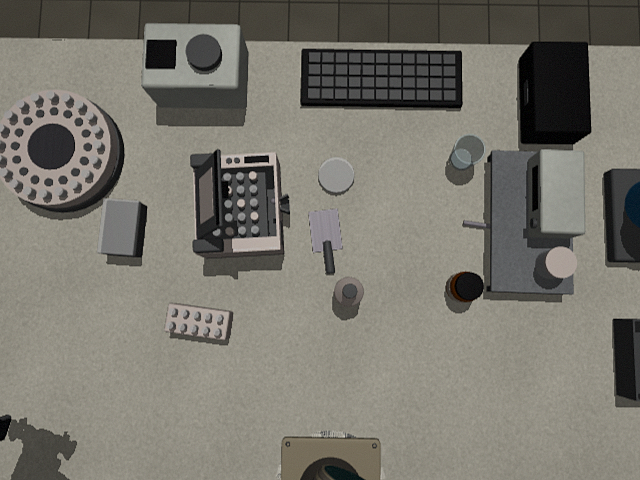

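View pics/side0.png

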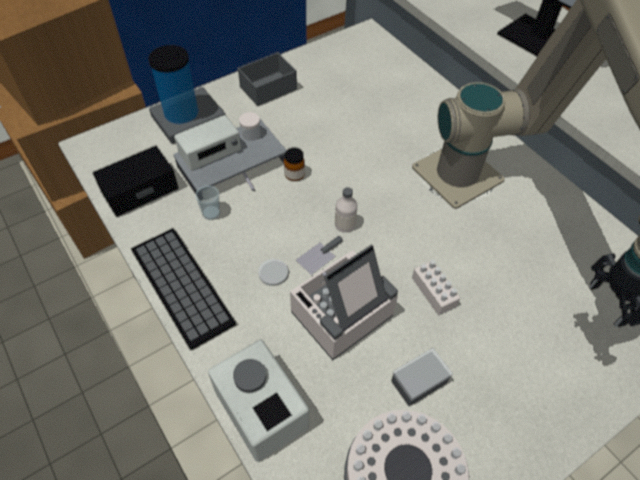

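View pics/wrist0.png

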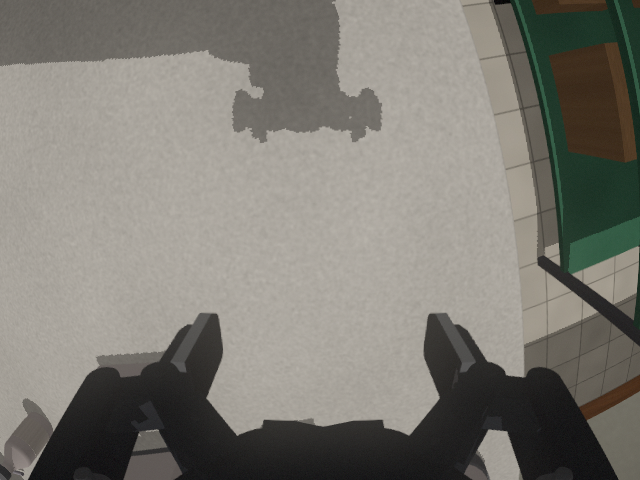

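```bash
cat > h.py <<'E'
import numpy as np, cv2
from scipy.spatial.transform import Rotation as Ro
from cell import sense,capture,camera_model,bot
def p2w(n,u,v,z,m=None):
    m=m or camera_model(n); K=m["K"];R=m["R"];t=m["t"]
    if n=="wrist":
        d=np.array([u-K[0,2],v-K[1,2]])/K[0,0]; r=np.linalg.norm(d)
        ray=np.array([*(d/max(r,1e-9)*np.sin(r)),np.cos(r)])
    else: ray=np.linalg.solve(K,[u,v,1.])
    c=-R.T@t; w=R.T@ray
    return c+w*(z-c[2])/w[2]
def w2p(n,X,m=None):
    m=m or camera_model(n); K=m["K"]; c=m["R"]@np.array(X,float)+m["t"]
    if n=="wrist":
        r=np.hypot(c[0],c[1]); th=np.arctan2(r,c[2]); return K[:2,2]+K[0,0]*th*c[:2]/r
    return (K@c/c[2])[:2]
def crop(n,img,x0,y0,x1,y1,s,name):
    c=cv2.resize(img[y0:y1,x0:x1,::-1],None,fx=s,fy=s,interpolation=cv2.INTER_CUBIC)
    for x in range(x0-x0%10+10,x1,10):
        cv2.line(c,((x-x0)*s,0),((x-x0)*s,6 if x%50 else 14),(0,0,255),1)
        if x%20==0: cv2.putText(c,str(x),((x-x0)*s+1,22),0,.4,(0,0,255),1)
    for y in range(y0-y0%10+10,y1,10):
        cv2.line(c,(0,(y-y0)*s),(6 if y%50 else 14,(y-y0)*s),(0,0,255),1)
        if y%20==0: cv2.putText(c,str(y),(8,(y-y0)*s+4),0,.4,(0,0,255),1)
    cv2.imwrite(f"pics/{name}.png",c)
def delta(pos,rpy,cpos=None,crpy=None):
    "tool-frame shift & rotvec from current to target"
    s=sense()
    cp=s["tool_pos"] if cpos is None else np.array(cpos); cr=s["tcp_rot"] if crpy is None else crpy
    R0=Ro.from_euler("xyz",cr,degrees=True); R1=Ro.from_euler("xyz",rpy,degrees=True)
    return np.r_[R0.inv().apply(np.array(pos)-cp),(R0.inv()*R1).as_rotvec(degrees=True)]
E
python3 - <<'E'
import cv2; from h import *
t=cv2.imread("pics/top0.png")[:,:,::-1]; s=cv2.imread("pics/side0.png")[:,:,::-1]
crop("top",t,150,130,350,280,4,"c1"); crop("top",t,430,120,610,310,3,"c2"); crop("top",t,150,290,390,320,3,"c3")
crop("side",s,270,230,470,380,4,"c4"); crop("side",s,140,80,320,230,4,"c5")
E
```

```text
(no output)
```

View pics/c1.png

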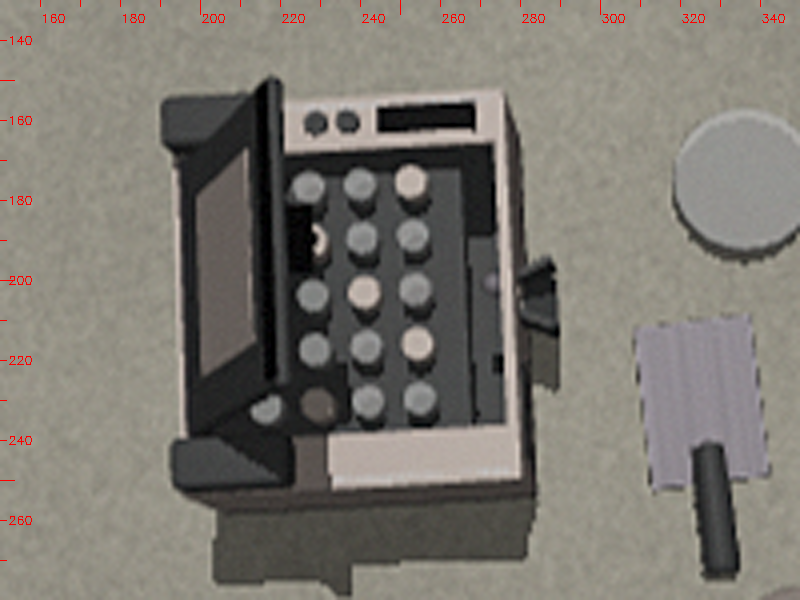

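View pics/c2.png

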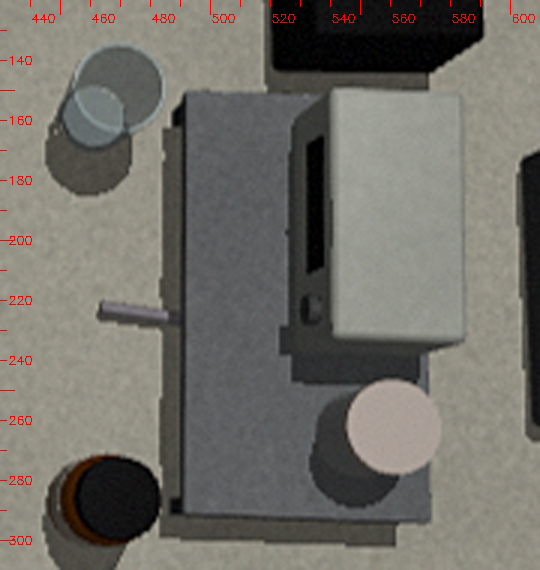

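View pics/c4.png

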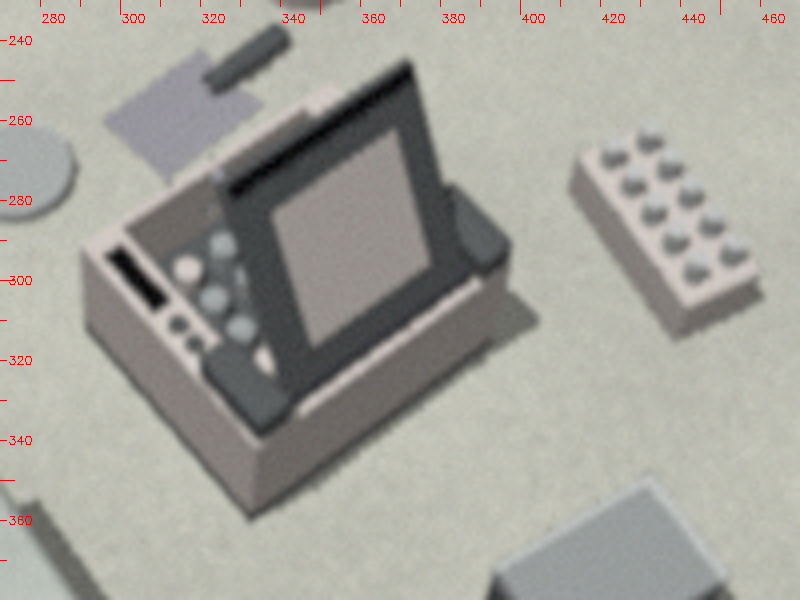

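View pics/c5.png

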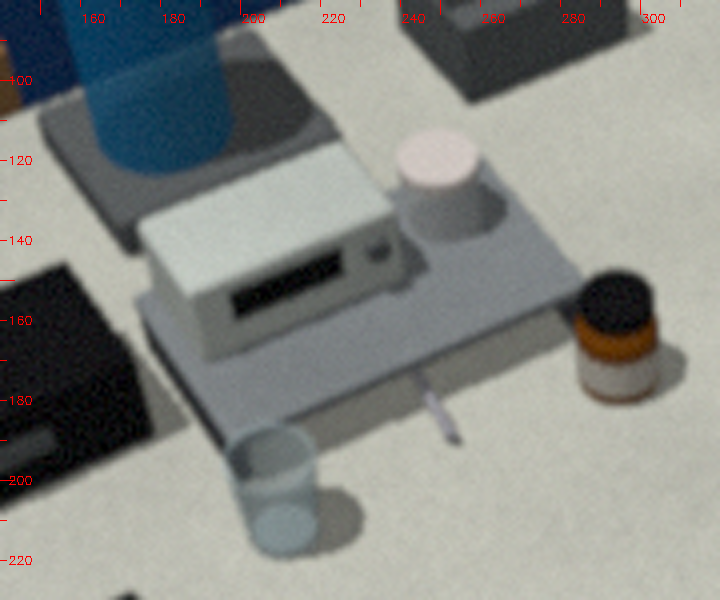

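Run:
```python
from h import *
np.set_printoptions(precision=4,suppress=True)
P=lambda n,u,v,z,l: print(l,p2w(n,u,v,z))
a=p2w("top",462.7,223.3,.011); b=p2w("top",490.7,226.3,.011)
print("rod tip",a,b,np.degrees(np.arctan2(*(a-b)[[1,0]])), np.linalg.norm(a-b))
P("side",140+457/4,80+441/4,.011,"rod tip side"); P("side",140+421/4,80+376/4,.011,"rod b side")
c=p2w("top",491.7,150.7,.054); d=p2w("top",491.3,291.3,.054); print("shelf",c,d,(c+d)/2,np.linalg.norm(c-d),np.degrees(np.arctan2(*(d-c)[[1,0]])))
e=p2w("top",276,153,.105); f=p2w("top",280.25,249.5,.105); print("mod",e,f,(e+f)/2,np.linalg.norm(e-f),np.degrees(np.arctan2(*(e-f)[[1,0]])))
P("side",270+83/4,230+247/4,.105,"side far front corner"); P("side",270+335/4,230+87/4,.105,"near front corner")
P("side",270+262/4,230+445/4,.105,"rear far")
P("top",345,288,.14,"bottle");P("top",465,287,.09,"jar");P("top",468,151,.085,"beaker");P("top",336,176,.014,"dish");P("top",327,230,.0,"spat")
P("top",316,253,.01,'spat');P("top",341,248,.0,'spat blade corner near');P("top",329,272,.01,'spat end');P("top",309,212,.0,'spat bl corner far')
P("top",290,203,.07,'cheek end')
P("top",198,322,.07,'rack');P("top",122,228,.06,'tipbox')
```

```text
rod tip [ 0.5583 -0.2789  0.011 ] [ 0.5527 -0.3393  0.011 ] 84.66977690670151 0.06073984644476297
rod tip side [ 0.5595 -0.2742  0.011 ]
rod b side [ 0.5495 -0.345   0.011 ]
shelf [ 0.7088 -0.3323  0.054 ] [ 0.411  -0.3261  0.054 ] [ 0.5599 -0.3292  0.054 ] 0.29779204166072 178.8047682977866
mod [0.6835 0.1212 0.105 ] [0.4859 0.1075 0.105 ] [0.5847 0.1143 0.105 ] 0.1979992127194403 3.971444576335424
side far front corner [0.6845 0.127  0.105 ]
near front corner [0.4872 0.1163 0.105 ]
rear far [0.6696 0.2945 0.105 ]
bottle [ 0.4102 -0.0219  0.14  ]
jar [ 0.4177 -0.2636  0.09  ]
beaker [ 0.6988 -0.2745  0.085 ]
dish [ 0.6582 -0.0026  0.014 ]
spat [0.5406 0.0152 0.    ]
spat [0.4888 0.0382 0.01  ]
spat blade corner near [ 0.5015 -0.0159  0.    ]
spat end [0.4481 0.0094 0.01  ]
spat bl corner far [0.5799 0.0554 0.    ]
cheek end [0.5867 0.0927 0.07  ]
rack [0.3388 0.2738 0.07  ]
tipbox [0.5303 0.4434 0.06  ]
```

Run:
```python
from h import *
np.set_printoptions(precision=4,suppress=True)
s=sense();m=camera_model("wrist")
R0=Ro.from_euler("xyz",s["tcp_rot"],degrees=True).as_matrix()
c=-m["R"].T@m["t"]; print("cam in tool",R0.T@(c-s["tool_pos"]),"axis",R0.T@m["R"].T@[0,0,1],"xaxis",R0.T@m["R"].T@[1,0,0])
print(delta([.55,-.24,.25],[180,0,84.7]))
print(delta([.35,.2,.26],[180,0,84.7]))
```

```text
cam in tool [ 0.0807 -0.     -0.1675] axis [-0.3152 -0.0001  0.949 ] xaxis [-0.0002  1.      0.0001]
[-0.5965 -0.6901 -0.0438 -0.09    0.0563 78.0079]
[-0.2748 -0.3295 -0.0544 -0.09    0.0563 78.0079]
```

Call:
move_arm(rows=[[[1,-0.275,-0.33,-0.054,0,0,40],[1,-0.275,-0.33,-0.054,0,0,60],[1,-0.275,-0.33,-0.054,0,0,78],[1,-0.275,-0.33,-0.054,0,0,78],[1,-0.275,-0.33,-0.054,0,0,78],[1,-0.275,-0.33,-0.054,0,0,78],[1,-0.275,-0.33,-0.054,0,0,78],[1,-0.275,-0.33,-0.054,0,0,78],[1,-0.597,-0.69,-0.044,0,0,78],[1,-0.597,-0.69,-0.044,0,0,78]]])

```text
clock: 0.98
tool_pos: [0.3468, 0.2134, 0.2483]
tcp_rot: [179.9, -0.0, 90.8]
ft_force: [1.1, 0.8, 0.4]
grip_width: 1.003
```

Run:
```python
from h import *
np.set_printoptions(precision=4,suppress=True)
print(delta([.55,-.26,.24],[180,0,84.7]))
```

```text
[-0.4762  0.1968  0.0083  0.0654 -0.0292  6.0749]
```

Call:
move_arm(rows=[[[1,-0.476,0.197,0.008,0,0,6],[1,-0.476,0.197,0.008,0,0,6],[1,-0.476,0.197,0.008,0,0,6],[1,-0.476,0.197,0.008,0,0,6],[1,-0.476,0.197,0.008,0,0,6],[1,-0.476,0.197,0.008,0,0,6],[1,-0.476,0.197,0.008,0,0,6],[1,-0.476,0.197,0.008,0,0,6],[1,-0.476,0.197,0.008,0,0,6],[1,-0.476,0.197,0.008,0,0,6]]])

```text
clock: 1.82
tool_pos: [0.5133, -0.1687, 0.2411]
tcp_rot: [-180.0, -0.0, 85.1]
ft_force: [0.9, -0.4, 0.0]
grip_width: 1.001
```

Call:
move_arm(rows=[[[1,-0.1,0.046,0,0,0,0],[1,-0.1,0.046,0,0,0,0],[1,-0.1,0.046,0,0,0,0],[1,-0.1,0.046,0,0,0,0],[1,-0.1,0.046,0,0,0,0]]])

```text
clock: 2.23
tool_pos: [0.5502, -0.2714, 0.2405]
tcp_rot: [-179.9, -0.1, 85.0]
ft_force: [-0.3, -0.2, -0.3]
grip_width: 1.004
```

Run:
```python
from h import *
s=sense();print(s["tool_pos"],s["tcp_rot"],s["joints"])
import json
m=camera_model("wrist"); np.savez("m1",**m)
w=capture("wrist"); cv2.imwrite("pics/w1.png",w[:,:,::-1])
```

```text
[ 0.55022929 -0.27143948  0.2404533 ] [-1.79916597e+02 -5.93922350e-02  8.49599376e+01] [-3.23001638e+01  1.38791883e+01  9.84187698e-02  7.63205735e+01
  1.45949632e-02  6.27398424e+01]
```

View pics/w1.png

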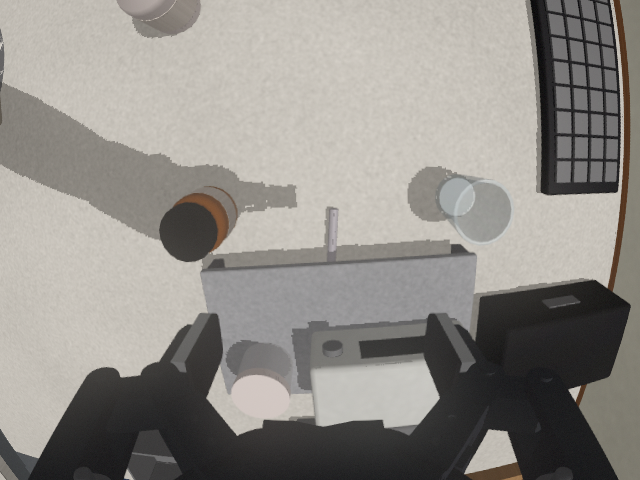

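Run:
```python
from h import *
np.set_printoptions(precision=4,suppress=True)
m=dict(np.load("m1.npz"))
img=cv2.imread("pics/w1.png")[:,:,::-1]; crop("w",img,290,190,370,280,7,"w1c")
a=p2w("wrist",333,208,.011,m);b=p2w("wrist",332.3,260,.011,m);print(a,b,np.degrees(np.arctan2(*(a-b)[[1,0]])))
for q in [(204,270),(474,255)]: print("edge",p2w("wrist",*q,.054,m))
for q in [(190,232,.09),(480,210,.085)]: print(p2w("wrist",*q,m))if 0 else print(p2w("wrist",q[0],q[1],q[2],m))
```

```text
[ 0.5608 -0.2798  0.011 ] [ 0.5552 -0.3401  0.011 ] 84.66015292435691
edge [ 0.4188 -0.3239  0.054 ]
edge [ 0.7077 -0.3326  0.054 ]
[ 0.4263 -0.2718  0.09  ]
[ 0.6992 -0.2754  0.085 ]
```

View pics/w1c.png

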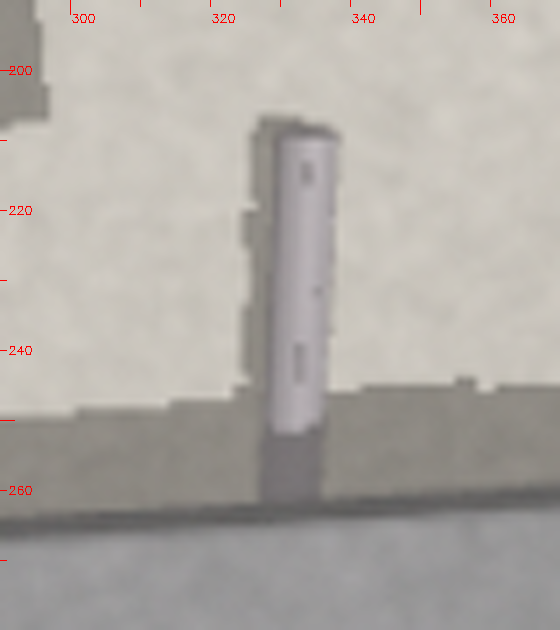

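Run:
```python
from h import *
np.set_printoptions(precision=4,suppress=True)
print(delta([.5597,-.294,.005],[180,0,84.5]))
```

```text
[-0.0232  0.0122  0.2357 -0.0938 -0.0721  0.5407]
```

Call:
move_arm(rows=[[[1,-0.023,0.012,0.05,0,0,0.5],[1,-0.023,0.012,0.09,0,0,0.5],[1,-0.023,0.012,0.13,0,0,0.5],[1,-0.023,0.012,0.16,0,0,0.5],[1,-0.023,0.012,0.185,0,0,0.5],[1,-0.023,0.012,0.21,0,0,0.5],[1,-0.023,0.012,0.225,0,0,0.5],[1,-0.023,0.012,0.232,0,0,0.5],[1,-0.023,0.012,0.234,0,0,0.5],[1,-0.023,0.012,0.234,0,0,0.5]]])

```text
clock: 3.12
tool_pos: [0.5604, -0.2932, 0.0078]
tcp_rot: [-180.0, -0.0, 84.6]
ft_force: [0.0, -0.1, 0.7]
grip_width: 0.994
```

Run:
```python
from h import *
np.set_printoptions(precision=4,suppress=True)
print(sense()); w=capture("wrist"); cv2.imwrite("pics/w2.png",w[:,:,::-1])
print(delta([.5597,-.294,.005],[180,0,84.5]))
```

```text
{'clock': 3.1167, 'joints': array([-33.4777,  25.8243, -13.0857,  51.0995,   0.0051,  61.8738]), 'joint_velocities': array([-0.3656, -0.8909,  1.7827,  0.2216, -0.0844, -0.0771]), 'tau': array([  0.0359, -47.4694,  23.8516,  -0.0157,   0.0015,   0.0007]), 'tool_pos': array([ 0.5604, -0.2932,  0.0078]), 'tcp_rot': array([-179.994 ,   -0.009 ,   84.6485]), 'ft_force': array([ 0.0172, -0.0911,  0.6769]), 'torque': array([-0.0149,  0.0346, -0.0114]), 'grip_width': 0.9942816185870123}
[-0.0002 -0.0015  0.0037  0.0882  0.0428  0.137 ]
```

View pics/w2.png

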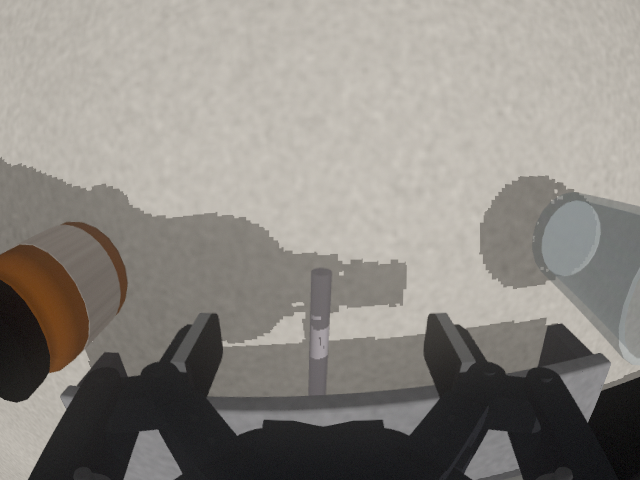

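Call:
move_arm(rows=[[[1,0,0,0.002,0,0,0],[0,0,0,0.002,0,0,0],[0,0,0,0.002,0,0,0],[0,0,0,0.002,0,0,0],[0,0,0,0.002,0,0,0],[0,0,0,0.002,0,0,0],[0,0,0,0.002,0,0,0],[0,0,0,0.002,0,0,0],[0,0,0,0.002,0,0,0],[0,0,0,0.002,0,0,0]]], squeeze=40)

```text
clock: 4.0
tool_pos: [0.5604, -0.2941, 0.0054]
tcp_rot: [-180.0, -0.0, 84.6]
ft_force: [-0.7, -0.1, -0.8]
grip_width: 0.002
```

Run:
```python
from h import *
np.set_printoptions(precision=4,suppress=True)
s=sense();print(s['tool_pos'],s['ft_force'],s['grip_width']);m=camera_model("wrist"); w=capture("wrist"); cv2.imwrite("pics/w3.png",w[:,:,::-1])
print(p2w("wrist",320,270,.011,m))
```

```text
[ 0.5604 -0.2941  0.0054] [-0.7299 -0.1427 -0.8132] 0.0022842006580416326
[ 0.5606 -0.2792  0.011 ]
```

View pics/w3.png

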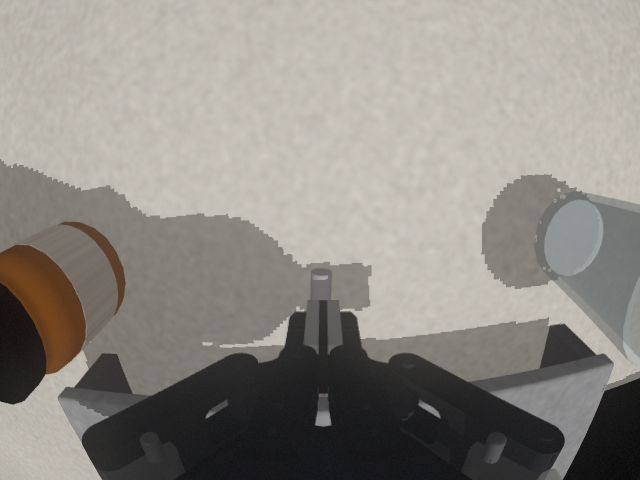

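Run:
```python
from h import *
img=cv2.imread("pics/w3.png")[:,:,::-1]; crop("w",img,260,240,390,440,4,"w3c")
s=capture("side"); crop("s",s,190,120,320,220,6,"s3c")
```

```text
(no output)
```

View pics/w3c.png

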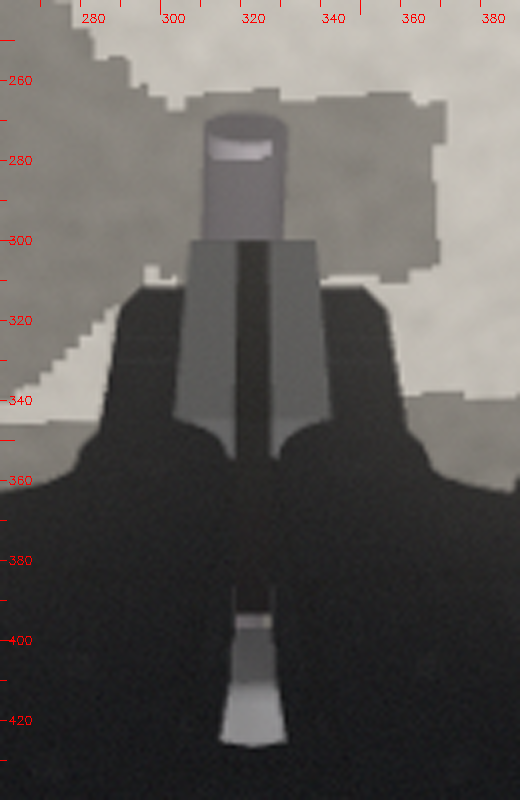

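View pics/s3c.png

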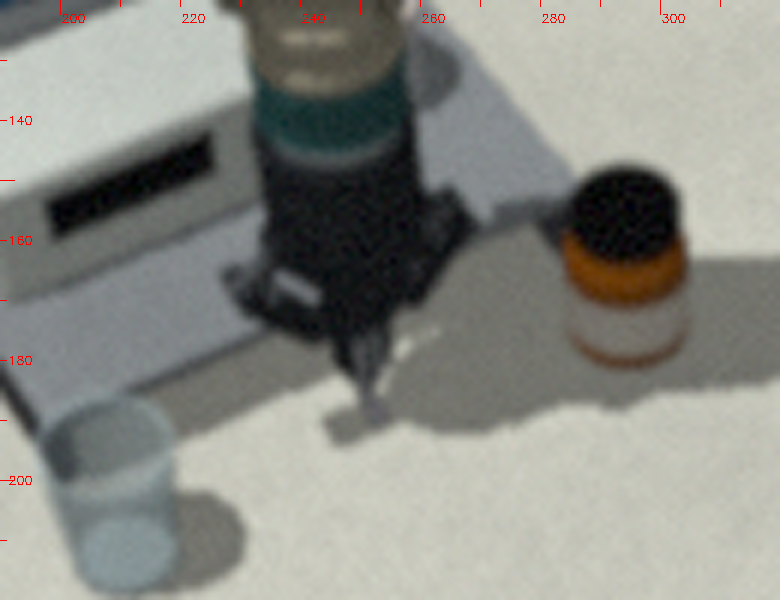

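Run:
```python
from h import *
np.set_printoptions(precision=1,suppress=True)
s=sense();p=s['tool_pos'];R=Ro.from_euler("xyz",s["tcp_rot"],degrees=True)
for o in [(0,0,0),(.011,0,0),(.011,.005,0),(.011,-.005,0),(.011,0,-.0187),(.011,.005,-.0187),(.011,.005,-.03),(.011,0,-.03)]:
    print(o,w2p("wrist",p+R.apply(o)))
```

```text
(0, 0, 0) [322.4 293.3]
(0.011, 0, 0) [322.4 273. ]
(0.011, 0.005, 0) [332.7 273. ]
(0.011, -0.005, 0) [312.2 273. ]
(0.011, 0, -0.0187) [322.4 289.2]
(0.011, 0.005, -0.0187) [333.8 289.2]
(0.011, 0.005, -0.03) [334.5 300.8]
(0.011, 0, -0.03) [322.4 300.8]
```

Run:
```python
from h import *
np.set_printoptions(precision=1,suppress=True)
s=sense();p=s['tool_pos'];R=Ro.from_euler("xyz",s["tcp_rot"],degrees=True)
for o in [(0,0,0),(.011,0,0),(0,0,-.0187),(0,0,-.03),(0.011,0,-.03),(0,0,-.0727)]:
    print(o,w2p("side",p+R.apply(o)),w2p("top",p+R.apply(o)))
print("rodtip",w2p("side",[.5606,-.2792,.011]),w2p("side",[.556,-.2792-.05,.011]))
s=capture("side"); crop("s",s,225,140,285,200,12,"s4c")
```

```text
(0, 0, 0) [250.7 187.3] [469.1 222.8]
(0.011, 0, 0) [252.3 189.8] [464.1 222.3]
(0, 0, -0.0187) [250.2 183.2] [471.2 221.6]
(0, 0, -0.03) [249.9 180.6] [472.5 220.8]
(0.011, 0, -0.03) [251.5 183.1] [467.4 220.2]
(0, 0, -0.0727) [248.7 170.8] [477.7 217.7]
rodtip [253.1 189.3] [246.  178.1]
```

View pics/s4c.png

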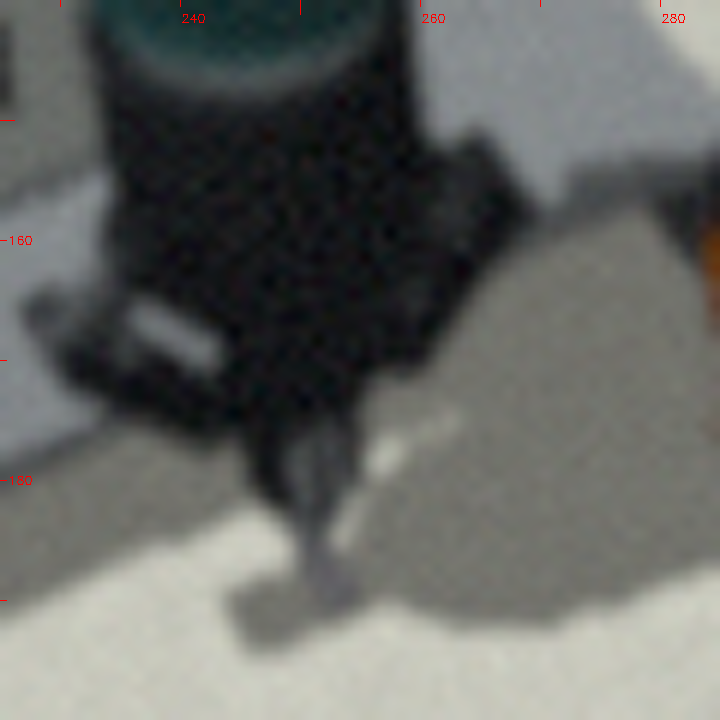

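Call:
move_arm(rows=[[[0.5,0,0,0,0,0,0],[0.5,0,0,0,0,0,0],[0.5,0.003,0,0,0,0,0],[0.5,0.003,0,0,0,0,0],[0.5,0.003,0,0.002,0,0,0],[0.5,0.003,0,0.004,0,0,0]]])

```text
clock: 4.65
tool_pos: [0.5608, -0.2912, 0.0015]
tcp_rot: [180.0, 0.0, 84.6]
ft_force: [0.2, 0.6, -0.4]
grip_width: 0.501
```

Run:
```python
from h import *
s=sense();print(s['tool_pos'],s['ft_force'],s['grip_width'])
w=capture("wrist"); crop("w",w,200,230,440,430,3,"w5")
```

```text
[ 0.56083103 -0.2911842   0.00148581] [ 0.17357471  0.63264338 -0.44211173] 0.5008107929968919
```

View pics/w5.png

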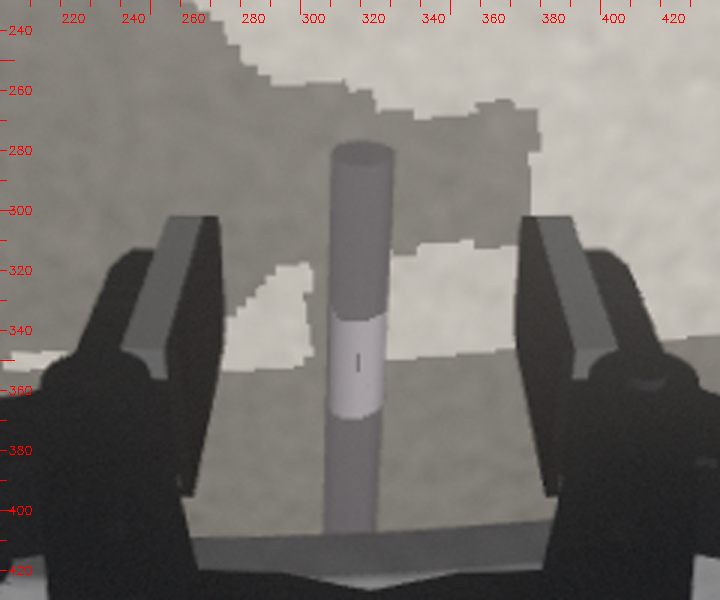

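Call:
move_arm(rows=[[[0.5,0,0,0.002,0,0,0],[0.5,0,0,0.004,0,0,0],[0.5,0,0,0.006,0,0,0]]])

```text
clock: 4.95
tool_pos: [0.5607, -0.2912, -0.0048]
tcp_rot: [-180.0, -0.0, 84.6]
ft_force: [0.2, -0.1, 0.5]
grip_width: 0.499
```

Call:
move_arm(rows=[[[0.5,0,0,0.002,0,0,0],[0.5,0,0,0.004,0,0,0],[0.5,0,0,0.006,0,0,0]]])

```text
clock: 5.2
tool_pos: [0.5607, -0.2912, -0.0108]
tcp_rot: [-180.0, -0.0, 84.6]
ft_force: [0.2, -0.0, 0.0]
grip_width: 0.504
```

Run:
```python
from h import *
s=sense();print(s['tool_pos'],s['ft_force'],s['grip_width'])
w=capture("wrist"); crop("w",w,200,230,440,430,3,"w6")
w=capture("side"); crop("w",w,190,120,320,220,6,"s6")
```

```text
[ 0.56065453 -0.29117619 -0.01077114] [ 0.23533538 -0.00106012  0.04708311] 0.5041038814230924
```

View pics/w6.png

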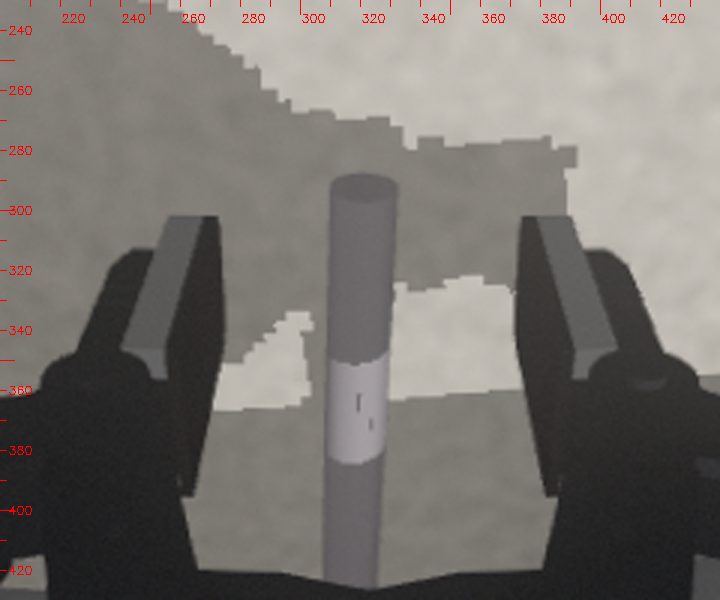

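View pics/s6.png

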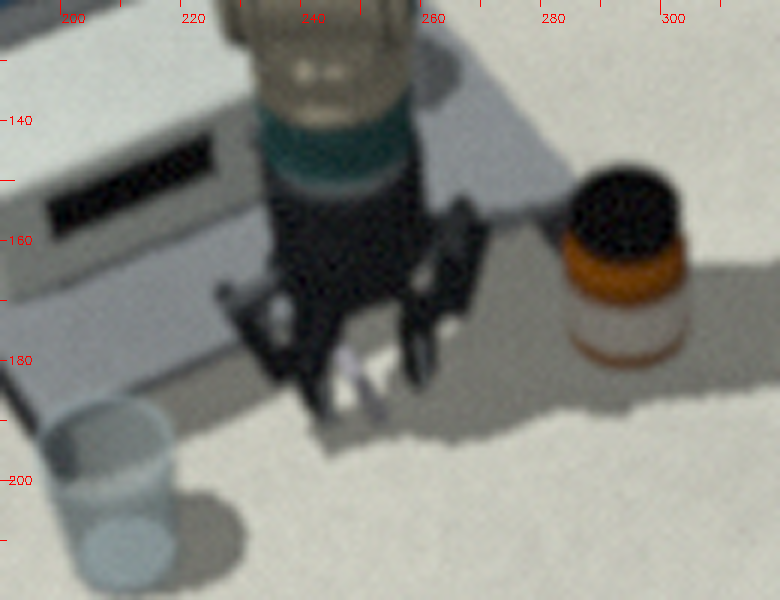

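```bash
cat >> h.py <<'E'
def tipdelta(T,ry,yaw,off=.0255):
    "target: finger tip point T world; tool tilt ry about tool y; returns delta rows, TCP"
    Rt=Ro.from_euler("xyz",[180,0,yaw],degrees=True)*Ro.from_euler("y",ry,degrees=True)
    P=np.array(T)+Rt.apply([0,0,off])
    s=sense(); R0=Ro.from_euler("xyz",s["tcp_rot"],degrees=True)
    return np.r_[R0.inv().apply(P-s["tool_pos"]),(R0.inv()*Rt).as_rotvec(degrees=True)],P
E
python3 - <<'E'
from h import *
np.set_printoptions(precision=4,suppress=True)
for z in (.016,.005): print(tipdelta([.5605,-.289,z],-15,84.6))
E
```

```text
(array([ -0.0046,  -0.    ,  -0.0024,  -0.0439, -15.0223,  -0.0092]), array([ 0.5599, -0.2956, -0.0086]))
(array([ -0.0046,  -0.    ,   0.0086,  -0.0439, -15.0223,  -0.0092]), array([ 0.5599, -0.2956, -0.0196]))
```

Call:
move_arm(rows=[[[0.5,-0.002,0,-0.004,0,-5,0],[0.5,-0.003,0,-0.004,0,-10,0],[0.5,-0.0046,0,-0.003,0,-15,0],[0.5,-0.0046,0,-0.001,0,-15,0],[0.5,-0.0046,0,0.002,0,-15,0],[0.5,-0.0046,0,0.005,0,-15,0],[0.5,-0.0046,0,0.005,0,-15,0]]])

```text
clock: 5.88
tool_pos: [0.5601, -0.2964, -0.0161]
tcp_rot: [-180.0, 14.9, 84.5]
ft_force: [-1.2, -0.1, 0.3]
grip_width: 0.497
```

Run:
```python
from h import *
s=sense();print(s['tool_pos'],s['ft_force'],s['grip_width'])
w=capture("wrist"); crop("w",w,200,230,440,430,3,"w7")
w=capture("side"); crop("w",w,190,120,320,220,6,"s7")
```

```text
[ 0.56005866 -0.2964223  -0.01608112] [-1.16163819 -0.13411005  0.28874849] 0.4974653547363824
```

View pics/w7.png

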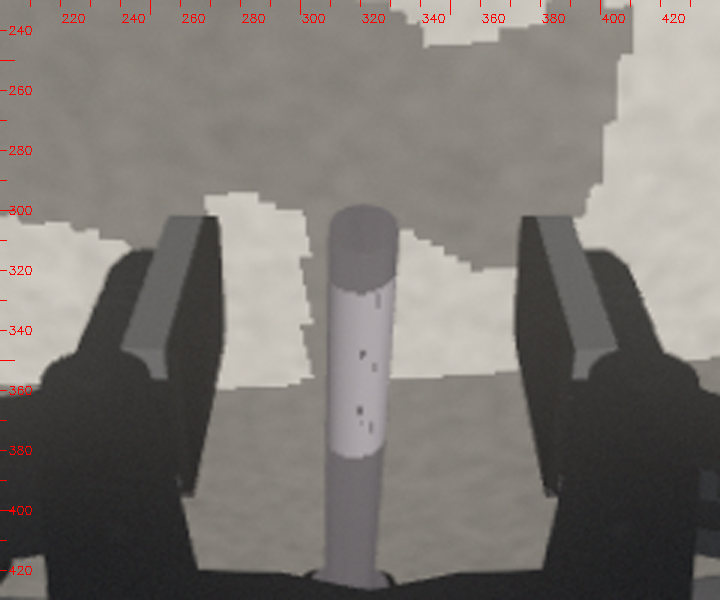

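View pics/s7.png

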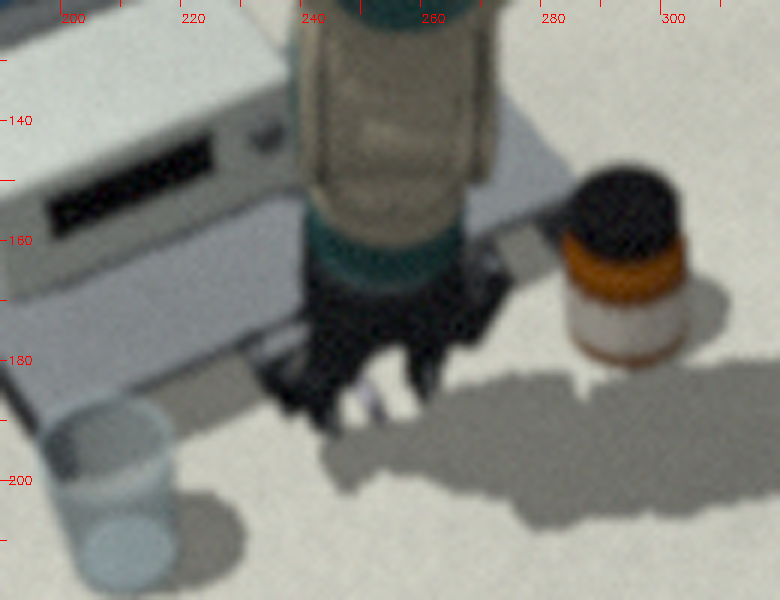

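Call:
move_arm(rows=[[[0.5,0.001,0,0.003,0,0,0],[0,0.001,0,0.003,0,0,0],[0,0.001,0,0.003,0,0,0],[0,0.001,0,0.003,0,0,0],[0,0.001,0,0.003,0,0,0],[0,0.001,0,0.003,0,0,0],[0,0.001,0,0.003,0,0,0]]])

```text
clock: 6.57
tool_pos: [0.5602, -0.2956, -0.0186]
tcp_rot: [180.0, 15.0, 84.6]
ft_force: [-0.4, -0.4, -0.4]
grip_width: 0.095
```

Run:
```python
from h import *
s=sense();print(s['tool_pos'],s['ft_force'],s['grip_width'])
w=capture("wrist"); crop("w",w,200,230,440,430,3,"w8")
```

```text
[ 0.56023861 -0.29562253 -0.01862091] [-0.41016794 -0.43358548 -0.36670569] 0.09478457694173713
```

View pics/w8.png

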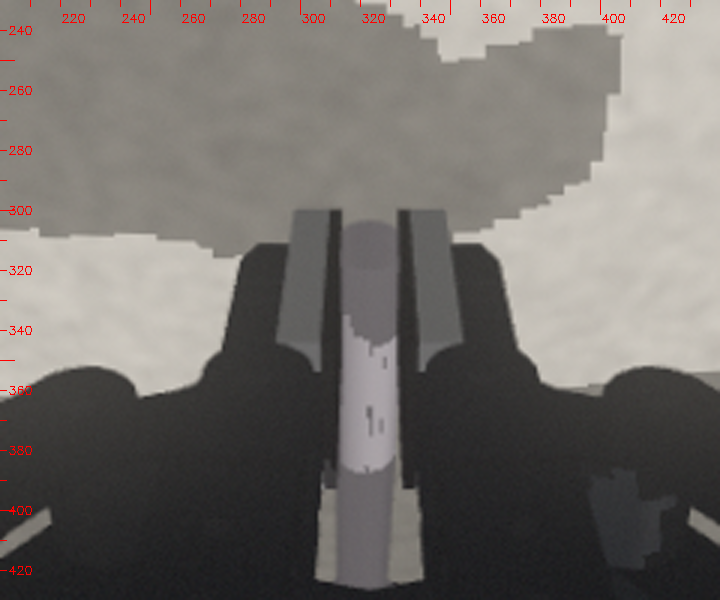

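Call:
move_arm(rows=[[[0,0.0097,0,-0.0026,0,0,0],[0,0.029,0,-0.0078,0,0,0],[0,0.0483,0,-0.013,0,0,0],[0,0.0676,0,-0.0181,0,0,0],[0,0.0869,0,-0.0233,0,0,0],[0,0.1063,0,-0.0285,0,0,0],[0,0.1256,0,-0.0337,0,0,0],[0,0.145,0,-0.0388,0,0,0],[0,0.1643,0,-0.044,0,0,0],[0,0.1835,0,-0.0492,0,0,0]]])

```text
clock: 7.45
tool_pos: [0.5782, -0.1047, -0.0186]
tcp_rot: [180.0, 15.0, 84.6]
ft_force: [-0.8, -0.5, -0.1]
grip_width: 0.092
```

Run:
```python
from h import *
s=sense();print(s['tool_pos'],s['ft_force'],s['grip_width'])
w=capture("top"); crop("w",w,300,120,560,320,3,"t9")
```

```text
[ 0.57819097 -0.10470696 -0.01856097] [-0.77492581 -0.50552075 -0.08660419] 0.09201434056257729
```

View pics/t9.png

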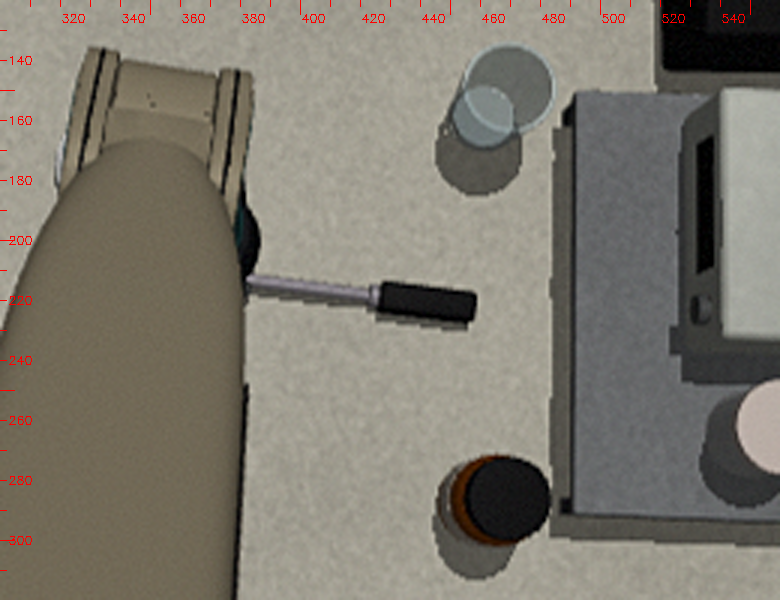

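Call:
move_arm(rows=[[[0.5,0,0,0,0,0,0],[0.5,0,0,0,0,0,0],[0.5,0,0,0,0,0,0],[0.5,0,0,0,0,0,0],[0.5,-0.005,0,-0.0193,0,0,0],[0.5,-0.0104,0,-0.0386,0,0,0],[0.5,-0.0155,0,-0.058,0,0,0],[0.5,-0.0207,0,-0.0773,0,7,0],[0.5,-0.0207,0,-0.0773,0,15,0],[0.5,-0.0207,0,-0.0773,0,15,0]]])

```text
clock: 8.33
tool_pos: [0.5807, -0.1108, 0.0644]
tcp_rot: [179.6, -0.0, 84.3]
ft_force: [-0.5, -0.5, -0.8]
grip_width: 0.501
```

Run:
```python
from h import *
np.set_printoptions(precision=4,suppress=True)
s=sense();print(s['tool_pos'],s['tcp_rot'],s['ft_force'],s['grip_width'])
w=capture("top"); crop("w",w,300,120,560,320,3,"t10")
m=camera_model("wrist");np.savez("m2",**m);w=capture("wrist");cv2.imwrite("pics/w10.png",w[:,:,::-1])
```

```text
[ 0.5807 -0.1108  0.0644] [179.6169  -0.0455  84.2959] [-0.5242 -0.4547 -0.8051] 0.5007994218127599
```

View pics/t10.png

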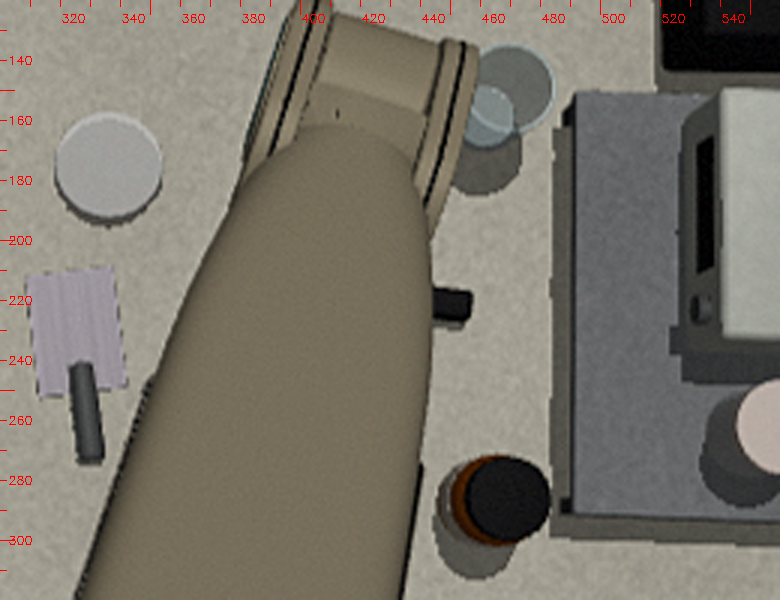

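View pics/w10.png

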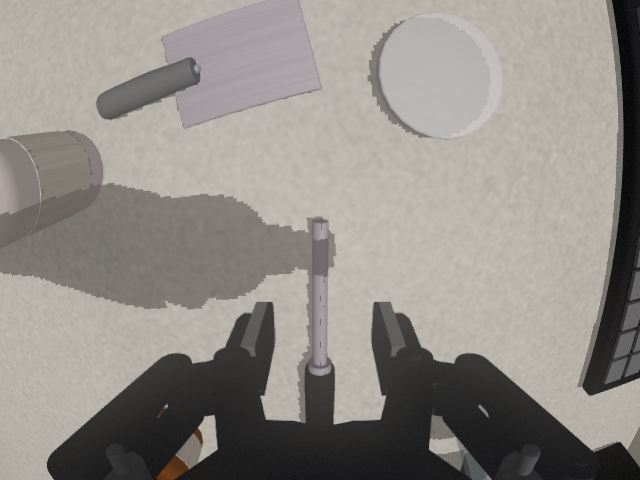

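Run:
```python
from h import *
np.set_printoptions(precision=4,suppress=True)
m=dict(np.load("m2.npz"))
a=p2w("wrist",320.5,220,.011,m);b=p2w("wrist",319,362,.011,m);print(a,b,np.linalg.norm(a-b),np.degrees(np.arctan2(*(a-b)[[1,0]])))
print("bottle base?",p2w("wrist",95,165,0.0,m))
d=(b-a)/np.linalg.norm(b-a); print("handle c",a+.145*d)
# top-view t9 of the handle back end top face (z=.022): corners
print(p2w("top",300+476/3,120+291/3,.022),p2w("top",300+472/3,120+321/3,.022))
print(p2w("top",300+472/3,120+290/3,.022),p2w("top",300+468/3,120+321/3,.022))
```

```text
[ 0.5806 -0.0858  0.011 ] [ 0.5688 -0.19    0.011 ] 0.1047895240017147 83.54191279545738
bottle base? [ 0.4268 -0.0304  0.    ]
handle c [ 0.5643 -0.2299  0.011 ]
[ 0.5702 -0.2678  0.022 ] [ 0.5485 -0.2647  0.022 ]
[ 0.5709 -0.265   0.022 ] [ 0.5484 -0.2619  0.022 ]
```

Run:
```python
from h import *
np.set_printoptions(precision=4,suppress=True)
print(delta([.5632,-.240,.04],[180,0,83.5]),delta([.5632,-.240,-.0205],[180,0,83.5]))
```

```text
[-0.1321 -0.0018  0.0217  0.0156  0.0721  0.8547] [-0.132  -0.0018  0.0822  0.0156  0.0721  0.8547]
```

Call:
move_arm(rows=[[[0.55,-0.132,-0.002,0,0,0,0.85],[0.55,-0.132,-0.002,0,0,0,0.85],[0.55,-0.132,-0.002,0.01,0,0,0.85],[0.55,-0.132,-0.002,0.02,0,0,0.85],[0.55,-0.132,-0.002,0.03,0,0,0.85],[0.55,-0.132,-0.002,0.045,0,0,0.85],[0.55,-0.132,-0.002,0.06,0,0,0.85],[0.55,-0.132,-0.002,0.06,0,0,0.85]]])

```text
clock: 9.1
tool_pos: [0.5598, -0.2335, -0.0033]
tcp_rot: [-179.5, -0.2, 83.8]
ft_force: [-0.3, 0.7, -0.4]
grip_width: 0.544
```

Run:
```python
from h import *
np.set_printoptions(precision=4,suppress=True)
s=sense();print(s['tool_pos'],s['tcp_rot'],s['ft_force'],s['grip_width'])
m=camera_model("wrist");w=capture("wrist");cv2.imwrite("pics/w11.png",w[:,:,::-1])
print(delta([.5632,-.240,-.0205],[180,0,83.5]))
```

```text
[ 0.5598 -0.2335 -0.0033] [-179.4866   -0.205    83.8334] [-0.2667  0.678  -0.4006] 0.5441240298792634
[-0.0057  0.0032  0.0186 -0.4089 -0.1639  0.3445]
```

View pics/w11.png

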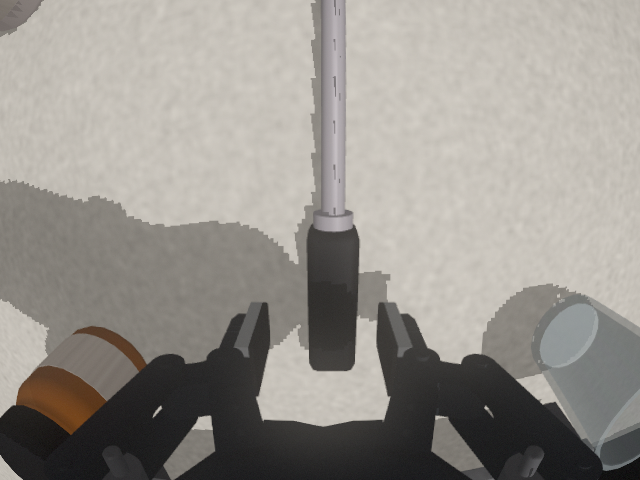

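Call:
move_arm(rows=[[[0.55,0,0.003,0.005,0,0,0],[0.55,0,0.003,0.008,0,0,0],[0.55,0,0.003,0.008,0,0,0]]])

```text
clock: 9.4
tool_pos: [0.5672, -0.2374, -0.0067]
tcp_rot: [180.0, 0.0, 83.8]
ft_force: [-0.1, 0.5, -0.3]
grip_width: 0.552
```

Run:
```python
from h import *
np.set_printoptions(precision=4,suppress=True)
s=sense();print(s['tool_pos'],s['tcp_rot'],s['ft_force'],s['grip_width'])
m=camera_model("wrist");w=capture("wrist");cv2.imwrite("pics/w12.png",w[:,:,::-1])
print(delta([.5632,-.240,-.0205],[180,0,83.5]))
```

```text
[ 0.5672 -0.2374 -0.0067] [179.9919   0.0073  83.7941] [-0.0865  0.5217 -0.2975] 0.5524866209677186
[-0.0028 -0.0037  0.0141  0.0192  0.0121  0.2794]
```

View pics/w12.png

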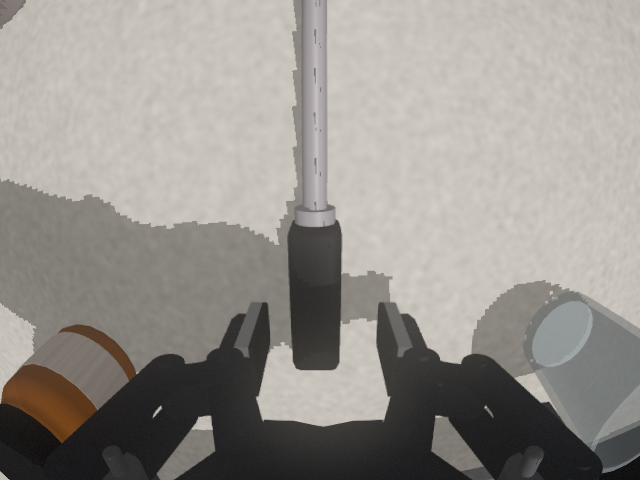

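Call:
move_arm(rows=[[[0.55,-0.003,-0.004,0.004,0,0,-0.3],[0.55,-0.003,-0.004,0.008,0,0,-0.3],[0.55,-0.003,-0.004,0.011,0,0,-0.3],[0.55,-0.003,-0.004,0.0135,0,0,-0.3],[0.55,-0.003,-0.004,0.0135,0,0,-0.3]]])

```text
clock: 9.87
tool_pos: [0.5618, -0.2403, -0.0209]
tcp_rot: [-179.9, -0.0, 84.0]
ft_force: [-1.2, 0.0, -0.2]
grip_width: 0.549
```

Run:
```python
from h import *
np.set_printoptions(precision=4,suppress=True)
s=sense();print(s['tool_pos'],s['tcp_rot'],s['ft_force'],s['grip_width'])
m=camera_model("wrist");w=capture("wrist");cv2.imwrite("pics/w13.png",w[:,:,::-1])
```

```text
[ 0.5618 -0.2403 -0.0209] [-179.9338   -0.0307   84.0184] [-1.181   0.0398 -0.188 ] 0.5488011961981243
```

View pics/w13.png

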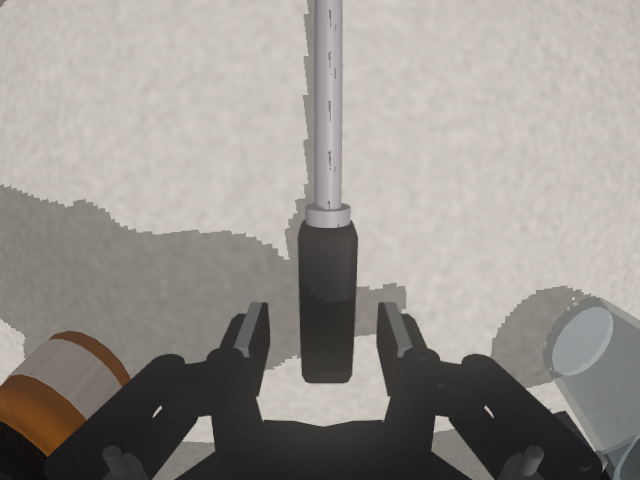

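Call:
move_arm(rows=[[[0,0,0,0,0,0,0],[0,0,0,0,0,0,0],[0,0,0,0,0,0,0],[0,0,0,0,0,0,0],[0,0,0,0,0,0,0],[0,0,0,0,0,0,0],[0,0,0,0,0,0,0]]], squeeze=70)

```text
clock: 10.5
tool_pos: [0.563, -0.2408, -0.0196]
tcp_rot: [179.9, 0.0, 84.0]
ft_force: [0.8, -0.6, 2.6]
grip_width: 0.237
```

Run:
```python
from h import *
np.set_printoptions(precision=4,suppress=True)
s=sense();print(s['tool_pos'],s['tcp_rot'],s['ft_force'],s['grip_width'])
m=camera_model("wrist");w=capture("wrist");cv2.imwrite("pics/w14.png",w[:,:,::-1])
```

```text
[ 0.563  -0.2408 -0.0196] [179.9399   0.0246  84.0416] [ 0.8338 -0.5792  2.5924] 0.23676767174415367
```

View pics/w14.png

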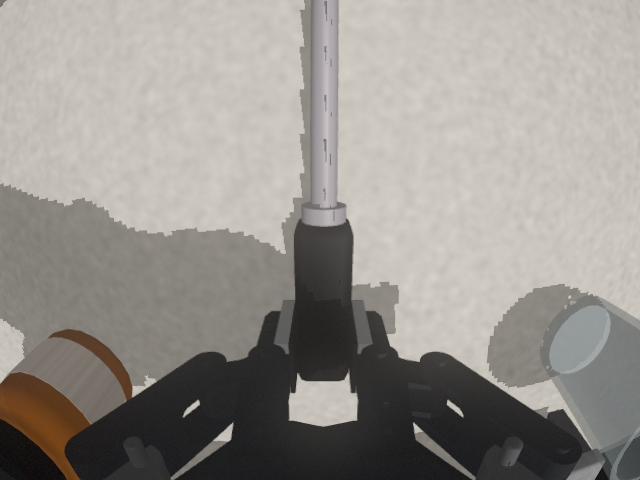

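Run:
```python
from h import *
np.set_printoptions(precision=4,suppress=True)
print(delta([.598,-.09,.05],[180,0,93.7]))
```

```text
[ 0.1536  0.0193 -0.0697  0.0558  0.0287 -9.6606]
```

Call:
move_arm(rows=[[[0,0,0,-0.015,0,0,0],[0,0,0,-0.04,0,0,0],[0,0.02,0.002,-0.07,0,0,-1],[0,0.045,0.005,-0.07,0,0,-3],[0,0.075,0.01,-0.07,0,0,-5],[0,0.105,0.014,-0.07,0,0,-7],[0,0.13,0.017,-0.07,0,0,-8.5],[0,0.145,0.019,-0.07,0,0,-9.7],[0,0.153,0.019,-0.07,0,0,-9.7],[0,0.153,0.019,-0.07,0,0,-9.7]]])

```text
clock: 11.38
tool_pos: [0.5964, -0.0886, 0.0491]
tcp_rot: [-179.9, -0.0, 93.8]
ft_force: [-0.1, -0.7, -0.8]
grip_width: 0.236
```

Run:
```python
from h import *
np.set_printoptions(precision=4,suppress=True)
s=sense();print(s['tool_pos'],s['tcp_rot'],s['ft_force'],s['grip_width'])
m=camera_model("wrist");np.savez("m3",**m);w=capture("wrist");cv2.imwrite("pics/w15.png",w[:,:,::-1])
w=capture("side");cv2.imwrite("pics/s15.png",w[:,:,::-1])
w=capture("top");cv2.imwrite("pics/t15.png",w[:,:,::-1])
```

```text
[ 0.5964 -0.0886  0.0491] [-179.8975   -0.0461   93.8399] [-0.0884 -0.7469 -0.7609] 0.2360383206821612
```

View pics/w15.png

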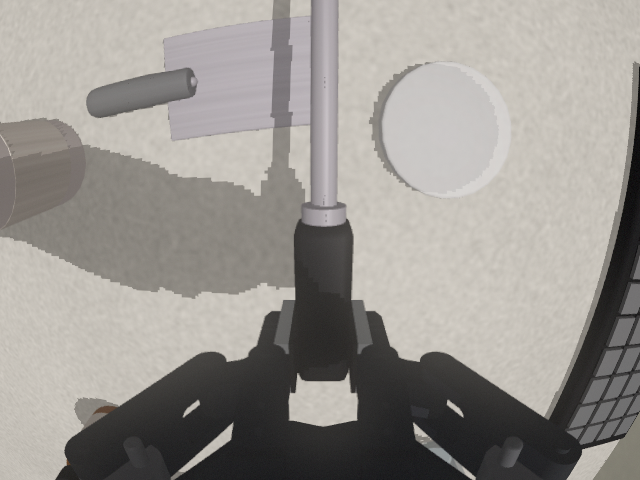

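View pics/s15.png

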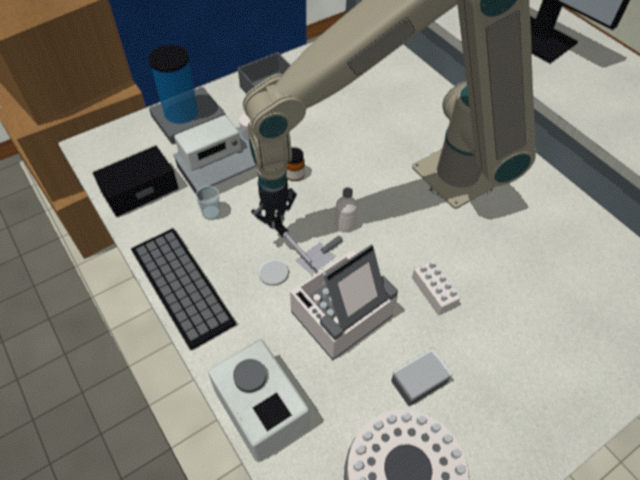

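Run:
```python
from h import *
t=cv2.imread("pics/t15.png")[:,:,::-1]; crop("t",t,190,140,390,260,4,"t15c")
t=cv2.imread("pics/s15.png")[:,:,::-1]; crop("t",t,260,190,400,290,5,"s15c")
```

```text
(no output)
```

View pics/t15c.png

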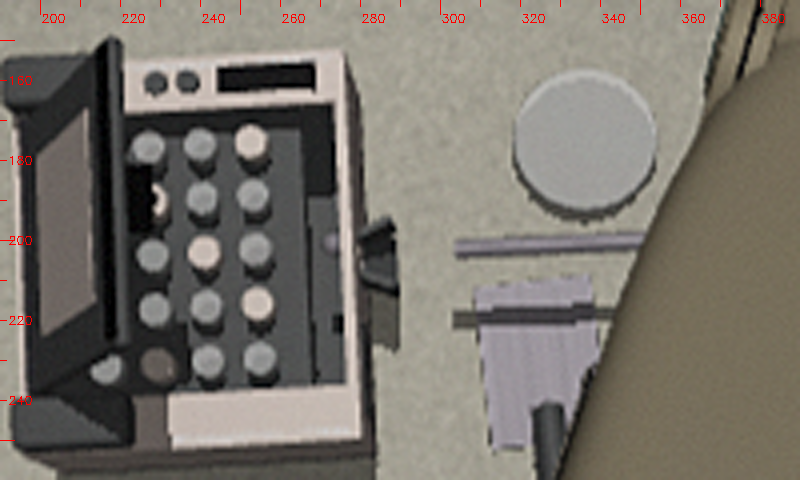

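View pics/s15c.png

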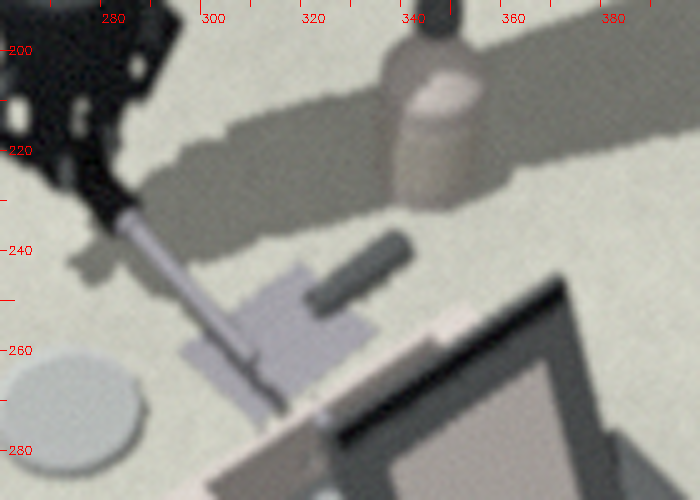

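```bash
python3 - <<'E'
from h import *
np.set_printoptions(precision=4,suppress=True)
a=p2w("top",304,202.3,.0797);b=p2w("top",350,199.7,.0797);print("rod",a,b,np.degrees(np.arctan2(*(a-b)[[1,0]])))
print("tip from tcp",np.array([.5964,-.0886])+.1557*np.array([np.cos(np.radians(93.84)),np.sin(np.radians(93.84))]))
for z in(.072,.055):
  for q in [(289,195),(289.5,213.7),(280,198.7),(280.5,204.5)]: print(z,q,p2w("top",*q,z))
# module corners again, from this crop; z .105
for q in [(190+345/4,140+52/4),(190+360/4,140+437/4),(190+12/4,140+445/4)]: print(p2w("top",*q,.105))
for q in [(190+375/4,140+475/4),(190+362/4,140+120/4)]: pass
E
python3 - <<'E'
import cv2
from h import *
t=cv2.imread("pics/t15.png")[:,:,::-1]; crop("t",t,260,180,320,225,12,"t15d")
E
```

```text
rod [0.5869 0.0632 0.0797] [ 0.5938 -0.0316  0.0797] 94.14186988239776
tip from tcp [0.586  0.0668]
0.072 (289, 195) [0.6032 0.095  0.072 ]
0.072 (289.5, 213.7) [0.5639 0.0931 0.072 ]
0.072 (280, 198.7) [0.5951 0.1135 0.072 ]
0.072 (280.5, 204.5) [0.5829 0.1122 0.072 ]
0.055 (289, 195) [0.6065 0.0963 0.055 ]
0.055 (289.5, 213.7) [0.5666 0.0943 0.055 ]
0.055 (280, 198.7) [0.5983 0.1151 0.055 ]
0.055 (280.5, 204.5) [0.5859 0.1137 0.055 ]
[0.6835 0.1207 0.105 ]
[0.4864 0.108  0.105 ]
[0.4797 0.282  0.105 ]
```

View pics/t15d.png

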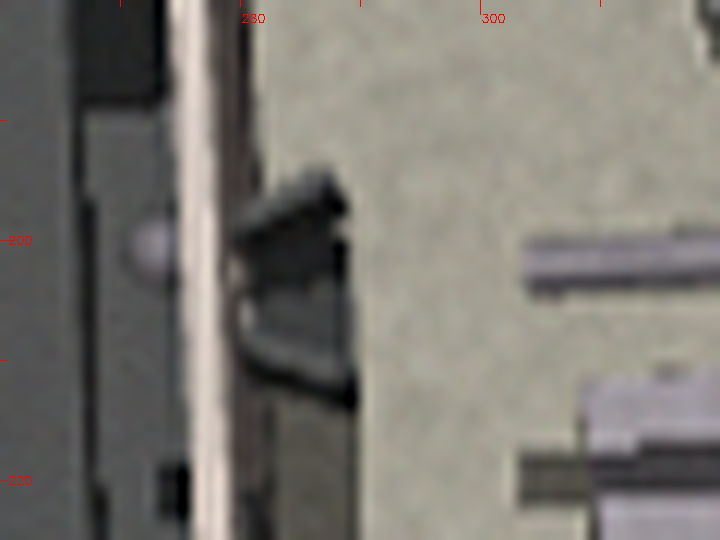

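Call:
move_arm(rows=[[[0,0,0.001,0.008,0,0,0.2],[0,0,0.001,0.018,0,0,0.2],[0,0,0.001,0.0247,0,0,0.2],[0,0.006,0.001,0.0247,0,0,0.2],[0,0.014,0.001,0.0247,0,0,0.2],[0,0.022,0.001,0.0247,0,0,0.2],[0,0.03,0.001,0.0247,0,0,0.2],[0,0.03,0.001,0.0247,0,0,0.2]]])

```text
clock: 12.2
tool_pos: [0.5962, -0.0583, 0.0255]
tcp_rot: [180.0, -0.0, 93.7]
ft_force: [-0.2, -0.4, -1.6]
grip_width: 0.233
```

Run:
```python
from h import *
np.set_printoptions(precision=4,suppress=True)
s=sense();print(s['tool_pos'],s['tcp_rot'],s['ft_force'],s['grip_width'])
w=capture("top");crop("t",w,260,180,320,225,12,"t16")
w=capture("side");crop("t",w,260,190,380,290,6,"s16")
```

```text
[ 0.5962 -0.0583  0.0255] [179.9881  -0.0417  93.6552] [-0.2336 -0.3626 -1.6181] 0.23300014379023007
```

View pics/t16.png

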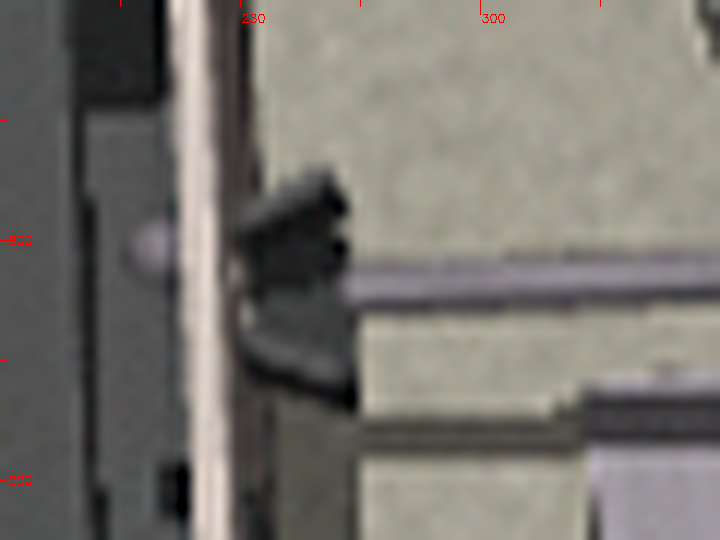

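View pics/s16.png

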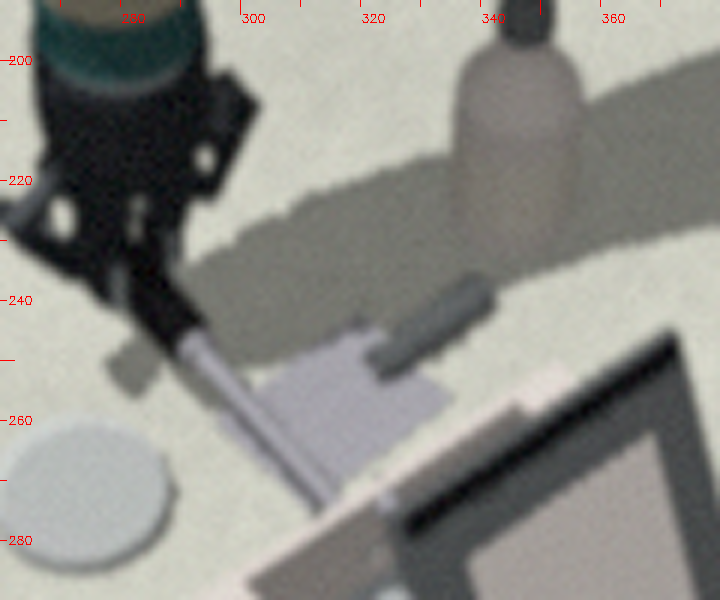

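Call:
move_arm(rows=[[[0,0.005,0,0.001,0,0,0],[0,0.01,0,0.001,0,0,0],[0,0.016,0,0.001,0,0,0],[0,0.022,0,0.001,0,0,0],[0,0.028,0,0.001,0,0,0]]])

```text
clock: 12.72
tool_pos: [0.5944, -0.0318, 0.0242]
tcp_rot: [-180.0, -0.0, 93.5]
ft_force: [-0.3, -0.1, -0.6]
grip_width: 0.241
```

Call:
move_arm(rows=[[[0,0.006,0,0,0,0,0],[0,0.012,0,0,0,0,0],[0,0.018,0,0,0,0,0],[0,0.024,0,0,0,0,0],[0,0.024,0,0,0,0,0]]])

```text
clock: 13.13
tool_pos: [0.5928, -0.0072, 0.0241]
tcp_rot: [-180.0, -0.0, 93.6]
ft_force: [-0.2, -0.4, -1.6]
grip_width: 0.232
```

Run:
```python
from h import *
np.set_printoptions(precision=4,suppress=True)
s=sense();print(s['tool_pos'],s['tcp_rot'],s['ft_force'],s['grip_width'])
w=capture("top");crop("t",w,200,140,320,230,6,"t17")
w=capture("wrist");cv2.imwrite("pics/w17.png",w[:,:,::-1])
```

```text
[ 0.5928 -0.0072  0.0241] [-179.9858   -0.0296   93.6069] [-0.1958 -0.4409 -1.5761] 0.23177129790794188
```

View pics/t17.png

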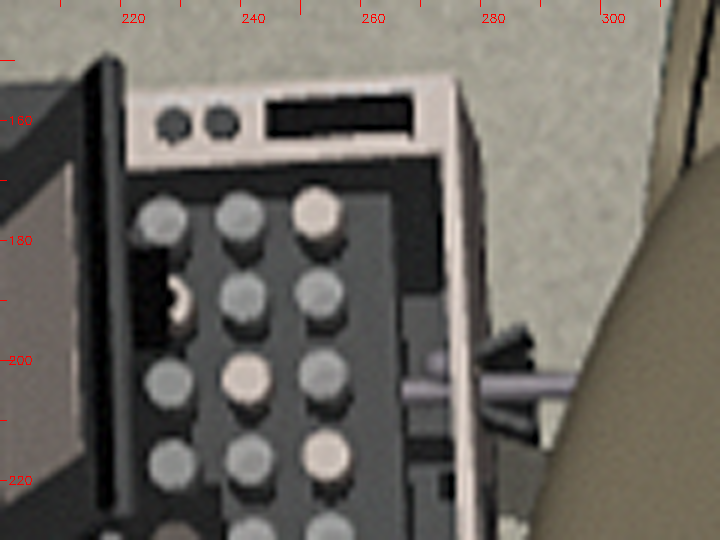

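View pics/w17.png

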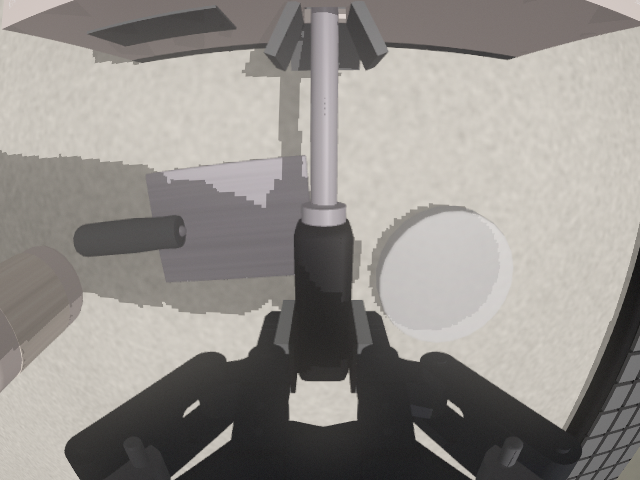

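Call:
move_arm(rows=[[[0,0.004,0,0,0,0,0],[0,0.008,0,0,0,0,0],[0,0.01,0,0,0,0,0],[0,0.01,0,0,0,0,0]]])

```text
clock: 13.57
tool_pos: [0.5924, 0.0018, 0.0242]
tcp_rot: [180.0, 0.0, 93.6]
ft_force: [-0.4, 1.2, -1.5]
grip_width: 0.24
```

Call:
move_arm(rows=[[[0,0.003,0,0,0,0,0],[0,0.005,0,0,0,0,0],[0,0.005,0,0,0,0,0]]])

```text
clock: 13.82
tool_pos: [0.5923, 0.005, 0.0244]
tcp_rot: [-180.0, 0.2, 93.5]
ft_force: [-0.9, -4.9, -0.7]
grip_width: 0.241
```

Call:
move_arm(rows=[[[0,0.002,0,0,0,0,0],[0,0.004,0,0,0,0,0],[0,0.006,0,0,0,0,0],[0,0.006,0,0,0,0,0],[0,0.006,0,0,0,0,0],[0,0.006,0,0,0,0,0],[0,0.006,0,0,0,0,0],[0,0.006,0,0,0,0,0]]])

```text
clock: 14.48
tool_pos: [0.5919, 0.0103, 0.0244]
tcp_rot: [-180.0, 0.3, 93.5]
ft_force: [-0.3, -7.2, -0.6]
grip_width: 0.24
```

Run:
```python
from h import *
np.set_printoptions(precision=4,suppress=True)
s=sense();print(s['tool_pos'],s['tcp_rot'],s['ft_force'],s['grip_width'])
w=capture("top");crop("t",w,180,130,340,250,5,"t18")
```

```text
[0.5919 0.0103 0.0244] [-179.989     0.2767   93.4819] [-0.3049 -7.1773 -0.6261] 0.2399055337498486
```

View pics/t18.png

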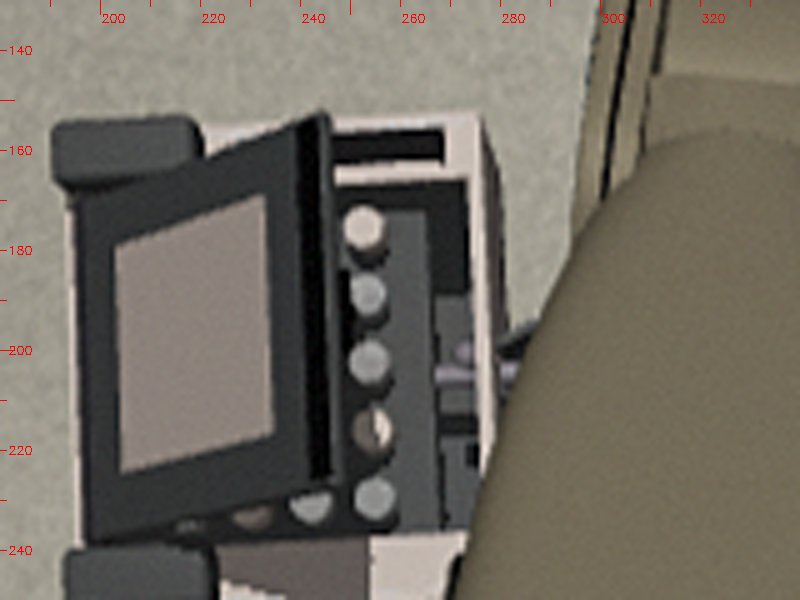

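Call:
move_arm(rows=[[[0,0.001,0,0,0,0,0],[0,0.001,0,0,0,0,0],[0,0.001,0,0,0,0,0],[0,0.001,0,0,0,0,0],[0,0.001,0,0,0,0,0],[0,0.001,0,0,0,0,0],[0,0.001,0,0,0,0,0],[0,0.001,0,0,0,0,0]]])

```text
clock: 15.2
tool_pos: [0.5918, 0.011, 0.0244]
tcp_rot: [-180.0, 0.3, 93.5]
ft_force: [-0.5, -6.6, 0.4]
grip_width: 0.238
```

Run:
```python
from h import *
np.set_printoptions(precision=4,suppress=True)
s=sense();print(s['tool_pos'],s['tcp_rot'],s['ft_force'],s['grip_width'])
w=capture("top");crop("t",w,180,130,340,250,5,"t19")
w=capture("side");crop("t",w,240,200,440,350,4,"s19")
```

```text
[0.5918 0.011  0.0244] [-179.9856    0.3043   93.4706] [-0.5474 -6.6255  0.3717] 0.23764898925625627
```

View pics/t19.png

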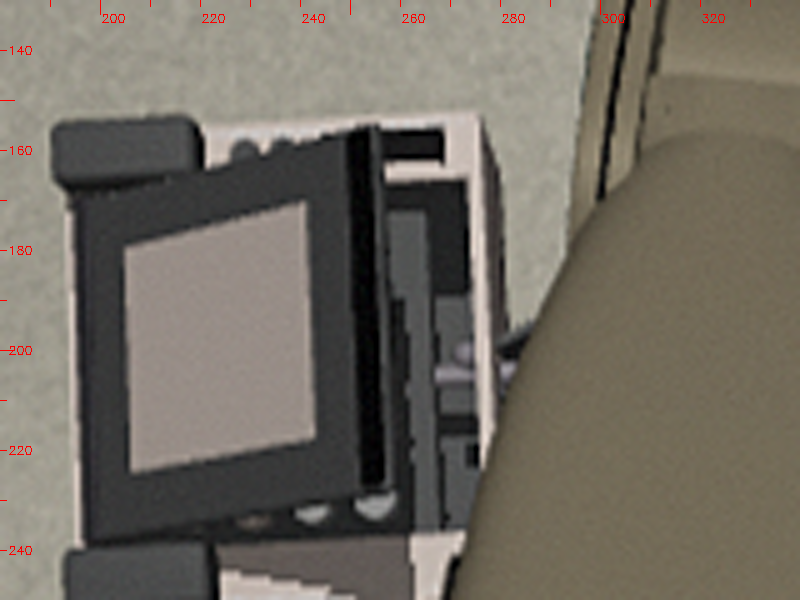

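View pics/s19.png

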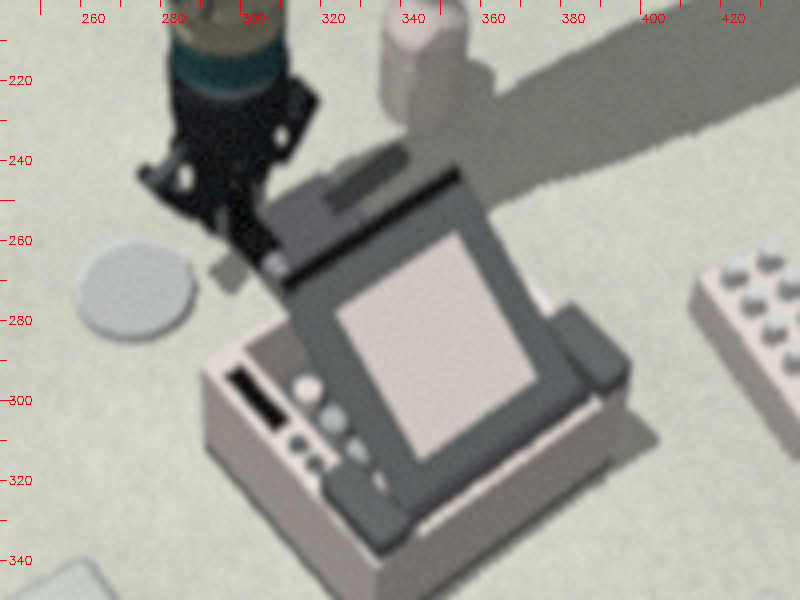

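Run:
```python
from h import *
u=np.array([-.0628,.998,0]);S=np.array([.585,.1143,0])
for th in (.55,.6,.65,.7,.75,.8,.9):
    P=S+u*(.16-.16*np.cos(th))+[0,0,.113+.16*np.sin(th)]
    print(th,w2p("top",P),w2p("side",P))
```

```text
0.55 [261.17484535 192.25426886] [328.67812004 254.58654435]
0.6 [258.40474524 191.65316701] [329.92427889 254.19818136]
0.65 [255.43615769 191.07734812] [331.26942844 253.95412892]
0.7 [252.2749084  190.52910611] [332.7117062  253.85744564]
0.75 [248.92780677 190.01069919] [334.24890026 253.91085567]
0.8 [245.40265738 189.52433413] [335.878437   254.11671655]
0.9 [237.85441634 188.65620067] [339.40237348 254.99319347]
```

Call:
move_arm(rows=[[[0,-0.015,0,0,0,0,0],[0,-0.035,0,0,0,0,0],[0,-0.06,0,0,0,0,0],[0,-0.085,0,0,0,0,0],[0,-0.11,0,0,0,0,0],[0,-0.135,0,0,0,0,0],[0,-0.16,0,0,0,0,0],[0,-0.185,0,0,0,0,0],[0,-0.21,0,0.01,0,0,0],[0,-0.21,0,0.02,0,0,0]]])

```text
clock: 16.13
tool_pos: [0.6071, -0.201, 0.0052]
tcp_rot: [179.7, 0.2, 93.3]
ft_force: [0.7, -0.6, -0.4]
grip_width: 0.232
```

Run:
```python
from h import *
np.set_printoptions(precision=4,suppress=True)
s=sense();print(s['tool_pos'],s['tcp_rot'],s['ft_force'],s['grip_width'])
w=capture("top");cv2.imwrite("pics/t20.png",w[:,:,::-1])
w=capture("side");crop("t",w,180,120,440,350,3,"s20")
```

```text
[ 0.6071 -0.201   0.0052] [179.7307   0.2053  93.2914] [ 0.6537 -0.6196 -0.4013] 0.2322461080434009
```

View pics/t20.png

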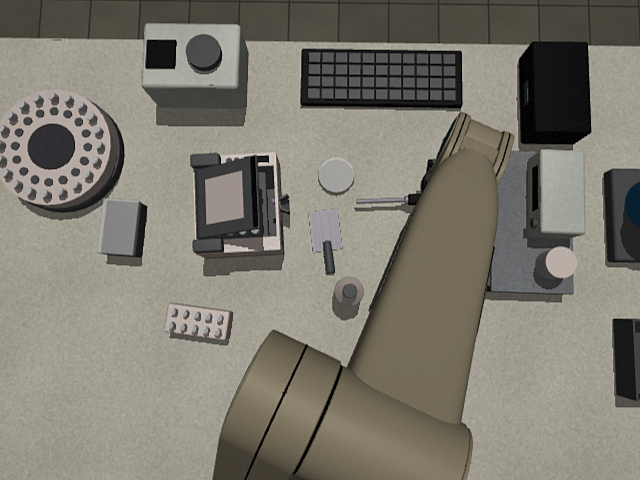

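View pics/s20.png

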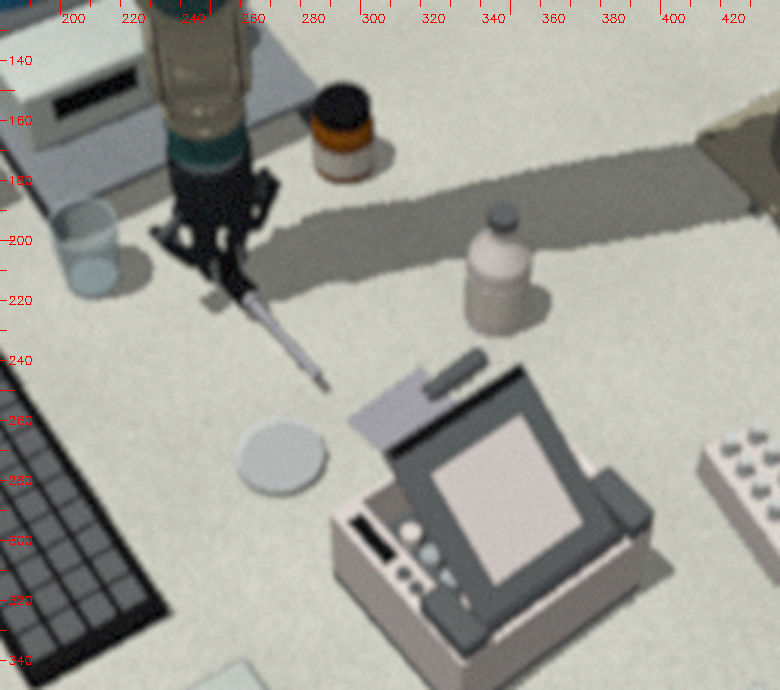

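Call:
move_arm(rows=[[[0,0,0,0.006,0,0,0],[0,0,0,0.013,0,0,0],[0,0,0,0.018,0,0,0],[0,0,0,0.0215,0,0,0],[0,0,0,0.0225,0,0,0],[0,0,0,0.0225,0,0,0]]])

```text
clock: 16.73
tool_pos: [0.6043, -0.1954, -0.0188]
tcp_rot: [-180.0, -0.0, 93.6]
ft_force: [0.0, -0.1, -1.1]
grip_width: 0.238
```

Call:
move_arm(rows=[[[0,0,0,0.0007,0,0,0],[0.55,0,0,0.0007,0,0,0],[0.55,0,0,0.0007,0,0,0],[0.55,0,0,0.0007,0,0,0],[0.55,0,0,0,0,0,0],[0.55,0,0,-0.02,0,0,0],[0.55,0,0,-0.05,0,0,0],[0.4,0,0,-0.09,0,0,0],[0.2,0,0,-0.13,0,0,0],[0,0,0,-0.17,0,0,0]]])

```text
clock: 17.57
tool_pos: [0.6042, -0.1959, 0.1534]
tcp_rot: [-180.0, -0.0, 93.5]
ft_force: [1.1, -0.1, -0.6]
grip_width: 0.132
```

Run:
```python
from h import *
np.set_printoptions(precision=4,suppress=True)
s=sense();print(s['tool_pos'],s['tcp_rot'],s['ft_force'],s['grip_width'])
w=capture("wrist");cv2.imwrite("pics/w21.png",w[:,:,::-1])
print(delta([.589,.16,.27],[180,0,93.6]))
w=capture("side");crop("t",w,180,120,440,350,3,"s21")
```

```text
[ 0.6042 -0.1959  0.1534] [-179.9792   -0.0122   93.5328] [ 1.1227 -0.1106 -0.6114] 0.1321608968153099
[ 0.3581  0.0028 -0.1088  0.7625  0.3939 -0.0609]
```

View pics/w21.png

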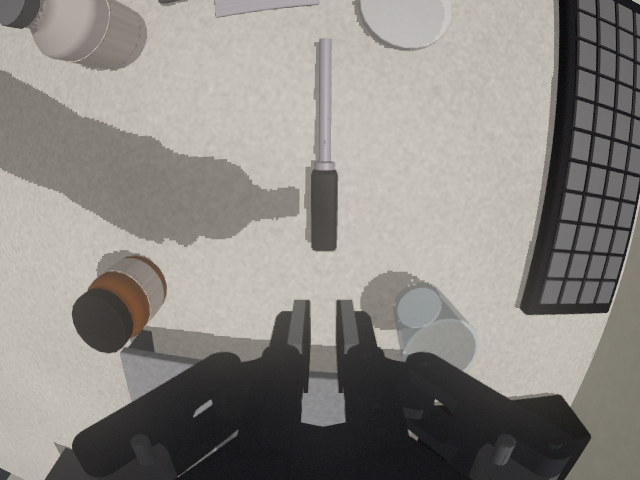

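View pics/s21.png

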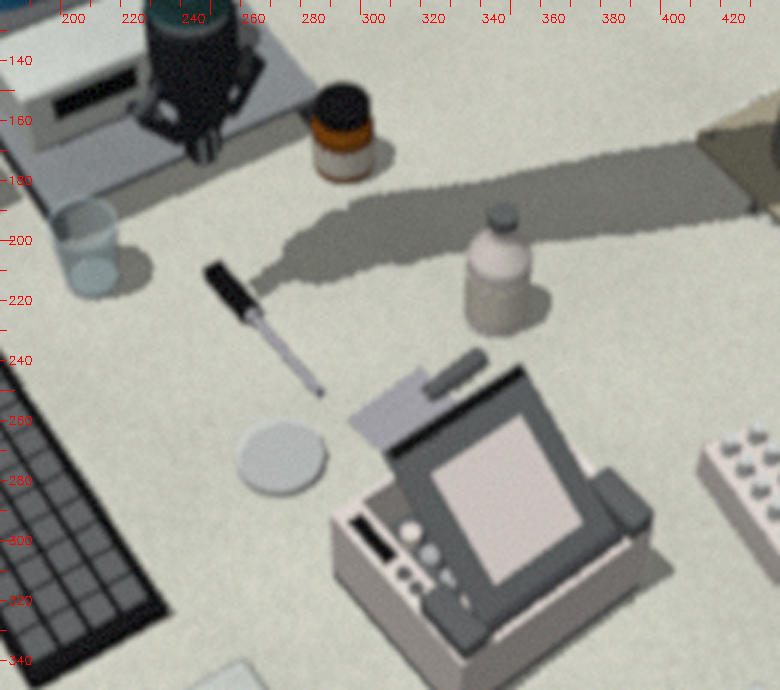

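Run:
```python
from h import *
np.set_printoptions(precision=4,suppress=True)
print(delta([.5828,.155,.215],[180,0,93.6]))
```

```text
[ 0.3542 -0.005  -0.0566  0.8299  0.4269 -0.06  ]
```

Call:
move_arm(rows=[[[0,0.01,0,-0.04,0,0,0],[0,0.05,0,-0.057,0,0,0],[0,0.09,0,-0.057,0,0,0],[0,0.13,0,-0.057,0,0,0],[0,0.17,0,-0.057,0,0,0],[0,0.21,0,-0.057,0,0,0],[0,0.25,0,-0.057,0,0,0],[0,0.29,0,-0.057,0,0,0],[0,0.33,0,-0.057,0,0,0],[0,0.354,-0.004,-0.057,0,0,0]]])

```text
clock: 18.5
tool_pos: [0.5785, 0.1606, 0.2085]
tcp_rot: [180.0, -0.1, 93.7]
ft_force: [0.3, -0.3, -1.0]
grip_width: 0.003
```

Call:
move_arm(rows=[[[0,0,0,0,0,0,0],[0,0,0,0,0,0,0]]])

```text
clock: 18.67
tool_pos: [0.5783, 0.1582, 0.2084]
tcp_rot: [-180.0, 0.0, 93.7]
ft_force: [0.2, -0.1, -0.6]
grip_width: 0.002
```

Run:
```python
from h import *
np.set_printoptions(precision=4,suppress=True)
s=sense();print(s['tool_pos'],s['tcp_rot'],s['ft_force'],s['grip_width'])
w=capture("side");crop("t",w,240,160,440,350,3,"s22")
w=capture("wrist");cv2.imwrite("pics/w22.png",w[:,:,::-1])
for th in (.6,.5,.4,.3,.2,.1,0.03):
    d=.16-.142*np.cos(th); P=np.array([.585,.1143,0])+np.array([-.0628,.998,0])*d; P[2]=.115-.0255+.142*np.sin(th)
    print(th,P,delta(P,s["tcp_rot"])[:3])
```

```text
[0.5783 0.1582 0.2084] [-179.9836    0.0279   93.7017] [ 0.1729 -0.0703 -0.6381] 0.0015701619352505726
0.6 [0.5823 0.157  0.1697] [0.0005 0.0035 0.0388]
0.5 [0.5828 0.1496 0.1576] [-0.007   0.0035  0.0509]
0.4 [0.5832 0.1435 0.1448] [-0.0131  0.0035  0.0637]
0.3 [0.5835 0.1386 0.1315] [-0.018   0.0035  0.077 ]
0.2 [0.5837 0.1351 0.1177] [-0.0215  0.0035  0.0908]
0.1 [0.5838 0.133  0.1037] [-0.0236  0.0035  0.1048]
0.03 [0.5839 0.1323 0.0938] [-0.0242  0.0035  0.1147]
```

View pics/s22.png

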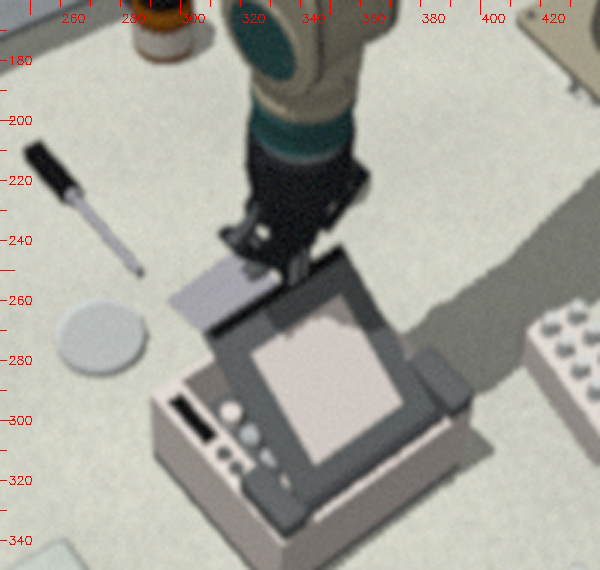

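View pics/w22.png

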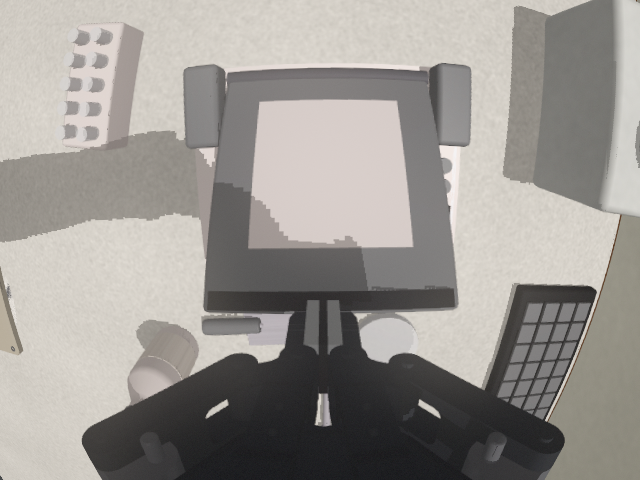

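Call:
move_arm(rows=[[[0,0.003,0.0035,0.015,0,0,0],[0,0.003,0.0035,0.028,0,0,0],[0,0.001,0.0035,0.038,0,0,0],[0,-0.001,0.0035,0.045,0,0,0],[0,-0.004,0.0035,0.051,0,0,0],[0,-0.007,0.0035,0.057,0,0,0],[0,-0.01,0.0035,0.064,0,0,0],[0,-0.01,0.0035,0.064,0,0,0]]])

```text
clock: 19.43
tool_pos: [0.5822, 0.1462, 0.1432]
tcp_rot: [-179.9, 0.0, 93.5]
ft_force: [0.3, -0.1, -0.3]
grip_width: -0.003
```

Run:
```python
from h import *
np.set_printoptions(precision=4,suppress=True)
s=sense();print(s['tool_pos'],s['tcp_rot'],s['ft_force'],s['grip_width'])
w=capture("side");crop("t",w,240,160,440,350,3,"s23")
w=capture("wrist");cv2.imwrite("pics/w23.png",w[:,:,::-1])
```

```text
[0.5822 0.1462 0.1432] [-179.8929    0.029    93.4772] [ 0.3001 -0.1443 -0.2729] -0.003095610814528857
```

View pics/s23.png

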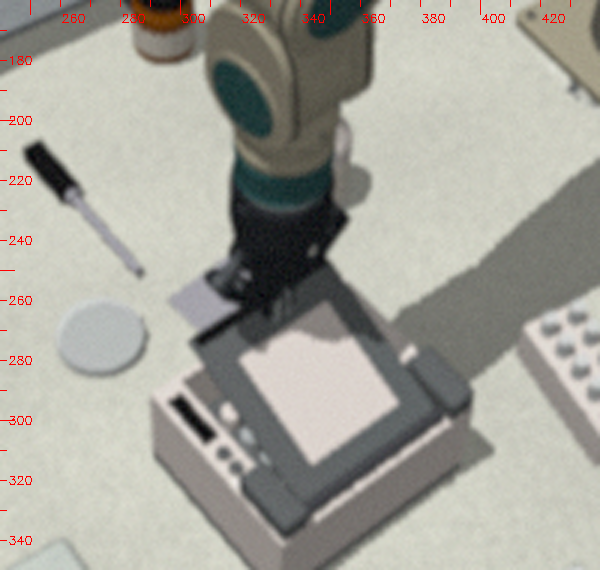

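View pics/w23.png

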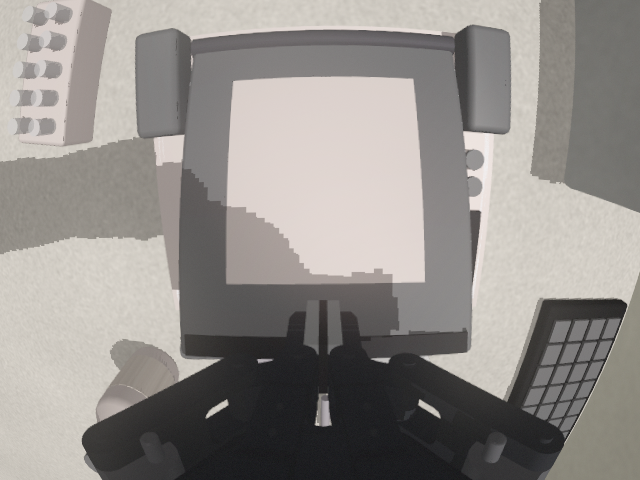

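Call:
move_arm(rows=[[[0,-0.003,0.001,0.007,0,0,0],[0,-0.005,0.001,0.014,0,0,0],[0,-0.007,0.001,0.021,0,0,0],[0,-0.009,0.001,0.028,0,0,0],[0,-0.01,0.001,0.034,0,0,0],[0,-0.01,0.001,0.037,0,0,0],[0,-0.01,0.001,0.037,0,0,0]]])

```text
clock: 20.12
tool_pos: [0.5837, 0.137, 0.1064]
tcp_rot: [-179.9, 0.0, 93.5]
ft_force: [0.5, -0.6, 0.7]
grip_width: 0.002
```

Run:
```python
from h import *
np.set_printoptions(precision=4,suppress=True)
s=sense();print(s['tool_pos'],s['tcp_rot'],s['ft_force'],s['grip_width'])
w=capture("side");crop("t",w,240,160,440,350,3,"s24")
w=capture("wrist");cv2.imwrite("pics/w24.png",w[:,:,::-1])
```

```text
[0.5837 0.137  0.1064] [-179.879     0.0287   93.5255] [ 0.5378 -0.6254  0.6767] 0.0020350122940844496
```

View pics/s24.png

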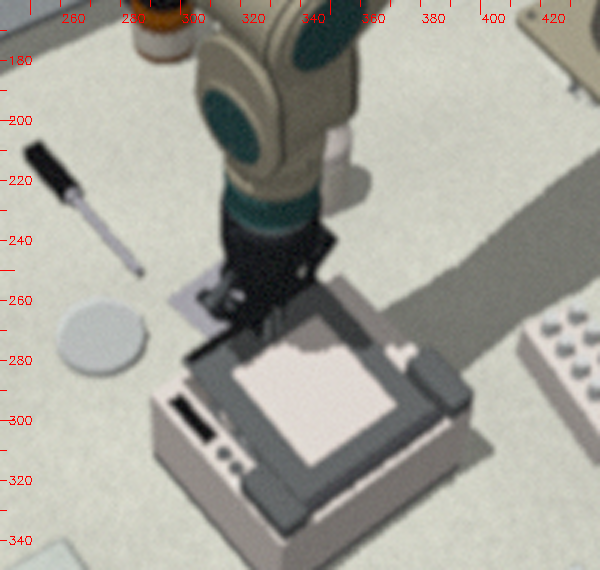

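View pics/w24.png

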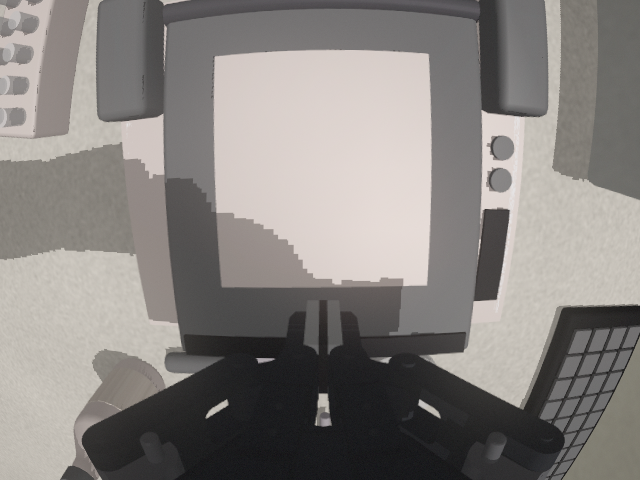

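Call:
move_arm(rows=[[[0,-0.001,0,0.004,0,0,0],[0,-0.002,0,0.008,0,0,0],[0,-0.002,0,0.012,0,0,0],[0,-0.002,0,0.015,0,0,0],[0,-0.002,0,0.015,0,0,0]]])

```text
clock: 20.63
tool_pos: [0.5843, 0.1355, 0.0924]
tcp_rot: [-180.0, -0.0, 93.6]
ft_force: [-0.1, 0.1, -0.3]
grip_width: 0.001
```

Call:
move_arm(rows=[[[0,0,0,0.002,0,0,0],[0,0,0,0.004,0,0,0],[0,0,0,0.004,0,0,0]]])

```text
clock: 20.88
tool_pos: [0.5848, 0.1354, 0.0896]
tcp_rot: [180.0, 0.0, 93.5]
ft_force: [-2.3, 0.4, 8.0]
grip_width: 0.0
```

Run:
```python
from h import *
np.set_printoptions(precision=4,suppress=True)
s=sense();print(s['tool_pos'],s['tcp_rot'],s['ft_force'],s['grip_width'])
w=capture("side");crop("t",w,270,240,370,320,8,"s25")
```

```text
[0.5848 0.1354 0.0896] [179.9856   0.0004  93.5416] [-2.3401  0.4156  8.0315] 0.00021351053132057595
```

View pics/s25.png

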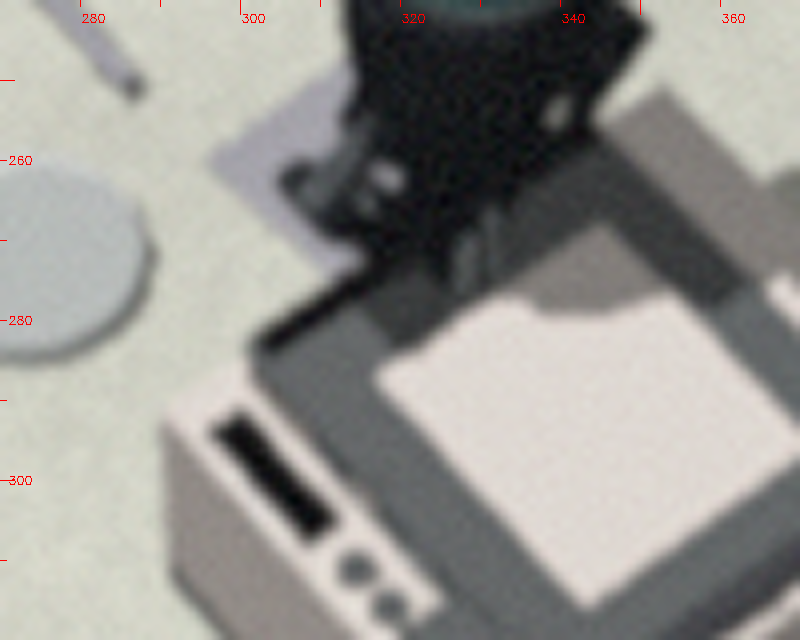

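Call:
move_arm(rows=[[[0,0,0,0.002,0,0,0],[0,0,0,0.004,0,0,0],[0,0,0,0.004,0,0,0]]])

```text
clock: 21.18
tool_pos: [0.585, 0.1353, 0.0894]
tcp_rot: [179.9, 0.0, 93.5]
ft_force: [-9.1, -1.6, 25.0]
grip_width: -0.005
```

Call:
move_arm(rows=[[[0,0,0,-0.004,0,0,0],[0,0,0,-0.02,0,0,0],[0,0,0,-0.05,0,0,0],[0,0,0,-0.08,0,0,0],[0,-0.02,0,-0.11,0,0,0],[0,-0.06,0,-0.13,0,0,0],[0,-0.1,0,-0.14,0,0,0],[0,-0.14,0,-0.14,0,0,0],[0,-0.14,0,-0.14,0,0,0],[0,-0.14,0,-0.14,0,0,0]]])

```text
clock: 22.02
tool_pos: [0.5934, -0.0066, 0.2244]
tcp_rot: [-180.0, -0.0, 93.3]
ft_force: [-0.3, 0.1, -0.7]
grip_width: -0.003
```

Run:
```python
from h import *
np.set_printoptions(precision=4,suppress=True)
s=sense();print(s['tool_pos'],s['tcp_rot'],s['ft_force'],s['grip_width'])
w=capture("side");crop("t",w,230,190,430,350,4,"s26")
w=capture("top");cv2.imwrite("pics/t26.png",w[:,:,::-1]);crop("t",w,180,130,340,250,5,"t26c")
w=capture("wrist");cv2.imwrite("pics/w26.png",w[:,:,::-1])
u=np.array([-.0628,.998,0]);S=np.array([.585,.1143,0])
for th in (0,.03,.1):
    P=S+u*(.235-.075-.16*np.cos(th))+[0,0,.113+.16*np.sin(th)]
    print(th,w2p("top",P),w2p("side",P+np.array([.07,.0044,0])),w2p("side",P-np.array([.07,.0044,0])))
```

```text
[ 0.5934 -0.0066  0.2244] [-179.9948   -0.0067   93.3064] [-0.3095  0.1248 -0.6604] -0.002705840227331729
0 [277.7766 199.8833] [299.0435 281.8366] [343.6095 253.2091]
0.03 [277.5296 199.4449] [299.0401 280.8226] [343.7276 252.1534]
0.1 [276.664  198.4234] [299.1705 278.5967] [344.1464 249.8195]
```

View pics/s26.png

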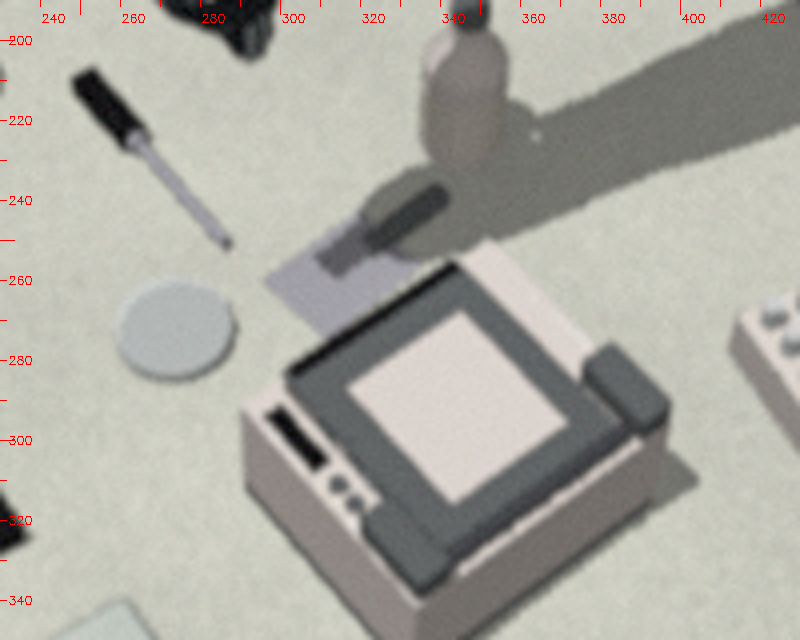

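View pics/t26.png

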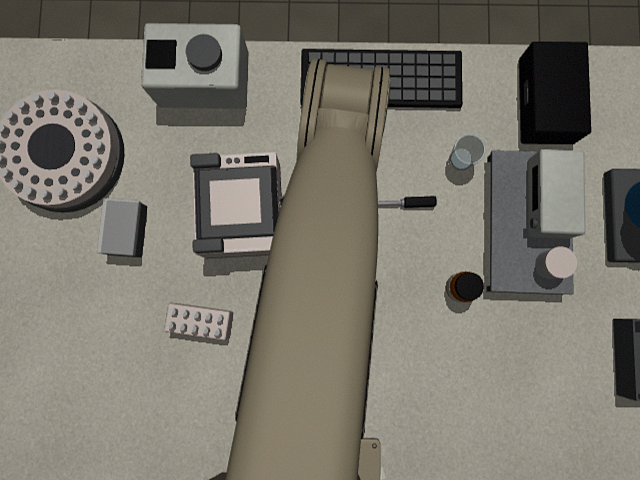

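View pics/t26c.png

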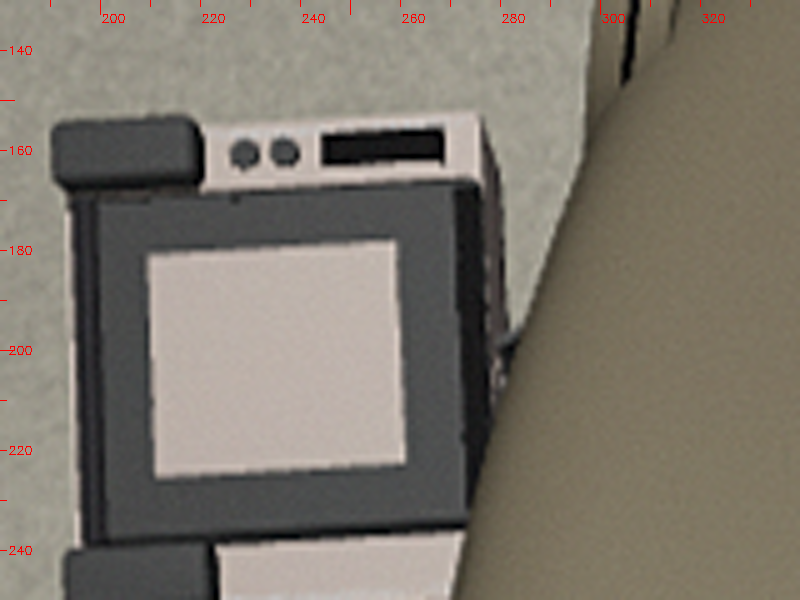

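Run:
```python
from cell import sense,job
print(sense()["joint_velocities"].round(2)); print(job.sign_off())
```

```text
[ 0.94  0.   -0.02  0.05 -0.16 -0.15]
the job is handed in; nothing more can be done
None
```

I finished the job and handed it in at about 22 s. The cover is shut and the rod lies flat on the bench. No verdict was reported, so what follows is from my own measurements.

- **Drawing out:** I pulled the rod 190 mm out from under the shelf by its thin end and released it. I then took it again about 10 mm behind the middle of the handle.
- **Latch:** I pushed the thin end through the slot. The reaction rose to about 7 N, which I read as roughly 9 mm of tab travel. The cover dropped to about 0.6 rad while I held it there.
- **Laying down and shutting:** I laid the rod between the module and the shelf, then pressed the cover's free edge down with shut fingers. It stopped moving while the force rose to 25 N, well past the catch, so I lifted clear.

**Last checks:**
- About 0.8 s after lifting off, the side and top pictures showed the cover flat. Its edge was where I predicted for shut, to within the few-millimetre error of the side camera.
- The rod lay flat and released, and the bystanders in view had not visibly moved. In the last top picture the arm hid the bottle, dish and spatula; the side picture showed them in place.
- The arm hung clear, reading under 1 N.

**What disagreed:**
- **Finger tips:** they appeared to sit about 25 mm farther back than the stated TCP, so my first grasp closed above the rod. I corrected for this by eye, which meant commanding the TCP as low as 21 mm below bench level; there was no bench contact then, only a brief 2.6 N reading while gripping the handle.
- **Side camera:** it read y about 5 mm larger than the top and wrist cameras, so I relied on those two.

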